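# Pack a candle set in its stepped presentation case and close it

## Robot

A 6-joint arm with a two-finger parallel gripper is mounted at the origin on a cart in front of the work surface, level with it; the furniture and walls round the work are solid. World frame = base frame: x ahead of the robot, y to its left, z up, the work surface at z = 0. Lengths are in m, angles in rad, forces in N, time in s.
With the tool pointing down it reaches from about 0.35 to 0.725 m from the base axis. Payload 6 kg.
Tool frame: the origin (TCP) lies midway between the tips of the shut fingers; the grasp point (between the pads) lies 19 mm behind it; z points along the fingers, y is the line along which they close (so a half turn about z gives the same grasp; the last joint's range is limited). The gripper opens to 85 mm and grips with 20 to 120 N. Pads are 22 mm wide; open, the fingers measure 114 mm over their backs; the gripper's body (76 mm by 85 mm) begins 54 mm behind the grasp point. The pads swing forward as they close: fully open they stand 13 mm farther back than shut.
Start: joints at [-0.778, 0.04, 0.085, 0, -1.615, -0.334], TCP at [0.266, -0.538, 0.196] pointing down, gripper open.
Joint ranges: [-2.56, 2.56], [-1.29, 2.01], [-1.08, 1.49], [-3.29, 1.98], [-2.81, -0.18], [-2.99, 2.99]. Speed limits (rad/s): [2.57, 2.57, 3.01, 3.14, 3.14, 3.14].

## Interface

Orientations are given as a unit quaternion [x, y, z, w].
In Python, from rig import monitor, read_camera, camera_model, robot, look_for, tip_of gives the robot as it stands.
- The arm moves only by the tool move_arm, never from a script. Its argument "increments" is a list of rows, each a list of 7 numbers: the turn, a rotation vector about the tool's x, y, z as a fraction of full scale, then the shift along the tool's x, y, z as a fraction of full scale, then the closure, from -1 (fully open) to 1 (shut). In form: [[rx, ry, rz, x, y, z, claw], ...]. A call has exactly 8 rows; each row shifts and turns the commanded pose from where the row before left it, along the tool's axes as they then stand; what a row does not reach is not made up. Full scale, the value 1, is 2.5 cm for a shift and 5 degrees for a turn. A row lasts 1/8 s, in which the tool goes at most 62.5 mm and 10.7 degrees, less where a joint would pass 70% of its speed; a pose out of reach is approached as far as the arm can. A call with a number of a shift or a turn outside -1 to 1 is refused whole. A call with a gripper value outside its range is refused whole. The fingers move at their own pace and stop on an object; "squeeze" is the grip in N (left out, the last holds). Time passes only in rows, so rows that do not move let the fingers close, or fill a call up. It gives the time, the measured TCP pose, the force, the opening and the grip force at its end, in the units of the state.
- monitor.state(): the state, without advancing time (a new reading comes with each control period).
- read_camera(name): name is "scene" or "top"; returns the picture (384x512x3 uint8, red, green, blue); there is no depth.
- camera_model(name): a dict with "fx", "fy", "cx", "cy" (pixels), "eye" and "attitude" of the camera in the world. Camera axes: x right, y down, z forward; pixel columns grow to the right and rows downward; lengths in m; the calibration is good to about 2 mm. A picture is of the moment at which its call begins. camera_model takes no time and is no camera call.
- robot.hand_in(): hands the job in; it is judged then, once.
Trained networks look in the newest picture that a camera, given by its name, has taken for a name from the list of things; names that differ only in an ending like _2 or _b are one class to them, and where a whole thing is asked for, a point or a joint stands for the part that bears it (a point fixed in the world has none). Each returns a list of dicts, best first, with "p" (0 to 1); they miss things now and then, are a little off and sometimes report something else, mostly with a low value. They report only what shows in the picture. A call takes as long as a camera call.
- look_for(query, camera): "location" ([column, row] in pixels, amid what is visible of it).
- tip_of(query, camera): "location" ([column, row] in pixels: a listed point, or the origin of a listed thing).
The state is a dict: "clock": time; "joints": joint angles; "joint_vel": joint speeds; "tau": joint torques, N m; "eef_pos": TCP position; "ee_rot": TCP orientation; "ft_force": force on the tool from outside, world axes, zero at the start; "moment": the same for the moment, N m; "finger_gap": finger opening in m; "gripper_force": force on a finger pad.
Only numpy, scipy, OpenCV 4.12 (cv2) and the standard library are available. Lean on these libraries where they do the work, as an engineer would, in place of code of your own. Each camera call takes 0.05 s, during which the arm holds its last target. There are 200 camera calls.

## Task

Pack the four candle jars upright into the wells of the wooden presentation case in order of height, the tallest in the deepest well and so on down to the shortest in the shallowest, so that their tops come level below the rim. Then put the lid on the case so that it sits fully home all round, and let go. Keep the jars upright throughout.

Things in the scene. Friction and masses are not known exactly. Their poses are not given: they have to be found in the camera images.
- jar_e: The tallest candle jar: orange-brown, pale label, brass-coloured tin lid, 60 mm in diameter, 85 mm high with its lid. Origin: centre of its underside, z up. Lid fixed to the jar; grip round the upper part. 0.22 kg. Starts on a 4 mm cork board, 100 mm or more from the next jar.
- jar_f: The second tallest candle jar, the slimmest: dark brown, brass-coloured tin lid, 56 mm in diameter, 78 mm high with its lid. Origin: centre of its underside, z up. Lid fixed to the jar; grip round the upper part. 0.22 kg. Starts on a 4 mm cork board, 100 mm or more from the next jar.
- jar_b: The third tallest candle jar, the widest: dark green, brass-coloured tin lid, 66 mm in diameter, 70 mm high with its lid. Origin: centre of its underside, z up. Lid fixed to the jar; grip round the upper part. 0.22 kg. Starts on a 4 mm cork board, 100 mm or more from the next jar.
- jar_c: The shortest candle jar: plum-coloured, silver tin lid, 60 mm in diameter, 60 mm high with its lid. Origin: centre of its underside, z up. Lid fixed to the jar; grip round the upper part. 0.22 kg. Starts on a 4 mm cork board, 100 mm or more from the next jar.
- nest_1: The deepest well, at one end of the row (the case's -x end): a round bore 72 mm in diameter in a grey insert block of the case, slightly chamfered mouth, brown card floor. Origin: centre of the well's floor, z up; x along the case. The block's top is 40 mm above this floor.
- nest_2: The second deepest well, beside the deepest: a round bore 68 mm in diameter in a grey insert block of the case, slightly chamfered mouth, brown card floor. Origin: centre of the well's floor, z up; x along the case. The block's top is 33 mm above this floor.
- nest_3: The third deepest well: a round bore 74 mm in diameter in a grey insert block of the case, slightly chamfered mouth, brown card floor. Origin: centre of the well's floor, z up; x along the case. The block's top is 25 mm above this floor.
- nest_4: The shallowest well, at the other end of the row (the case's +x end): a round bore 70 mm in diameter in a grey insert block of the case, slightly chamfered mouth, brown card floor. Origin: centre of the well's floor, z up; x along the case. The block's top is 15 mm above this floor.
- case: Open case of light wood, fixed, turned any way. Outside 320 mm long (its x), 152 wide (y), rim 100 above the table; walls 8 thick. Origin: centre of underside, z up. Four wells in a row along x at y = 0, insert top at 46 mm. A jar in its right well tops out at 91 mm. To set jars down, straddle them across the case (along y): 35 mm beside a jar for each finger; no room between jars.
- lid: Loose lid of the case, 0.32 kg, flat on the table. Board 320x152x7 mm, under it a panel 294x126x6 mm that drops between the case's walls, 5 mm spare each side. Origin: centre of the panel's underside, z up, x along its length. Dark wood bar handle along x: 104 long, 18 wide (y), 31 to 49 mm above the origin; grip at mid-length. Either way round. Fully home: origin 94 mm above the case's.

How it is judged:
By the outcome, as a careful person would: the job done as asked, in the order asked, and still so for the second after the job is handed in, with the robot touching nothing.
It also fails if it takes over 115 s, if anything falls off the work surface, if the arm or the gripper's body presses on something with over 40 N, if the wrist force passes 120 N, or if a joint passes its speed limit or range.

## Working session

There is one attempt and no reset: what is moved stays moved. The work goes in short steps, Python scripts to look and compute and a tool call to move; the robot and the scene stay as the last step left them, time stands still between calls to the robot, and variables do not carry over. Pictures are saved under pics/ and viewed, at most 14 in all, crops included, and the job is handed in when it is done.

Besides the shell and the picture viewer there is one more tool, called after ">>>" as a command line: name --pt "numbers of a row" for each row, then --argument value for the rest. move_arm: Moves the arm, as the interface text tells. Its arguments: {"type":"object","properties":{"increments":{"type":"array","items":{"type":"array","items":{"type":"number","minimum":-1,"maximum":1}}},"squeeze":{"type":"number"}},"required":["increments"]}

```bash
ls; mkdir -p pics; python3 - <<'E'
from rig import *
import cv2
print(monitor.state())
for c in("scene","top"):
    im=read_camera(c); cv2.imwrite(f"pics/{c}0.png",im[:,:,::-1]); print(c,camera_model(c))
    for q in("jar_e","jar_f","jar_b","jar_c","case","lid","nest_1"):
        print(q,[(r["location"],round(r["p"],2)) for r in look_for(q,c)][:5],[(r["location"],round(r["p"],2)) for r in tip_of(q,c)][:5])
E
```

```text
pics
{'clock': 0.0, 'joints': array([-7.78285116e-01,  4.08150071e-02,  8.38110887e-02, -4.43202660e-04,
       -1.61547598e+00, -3.33679503e-01]), 'joint_vel': array([ 1.74921919e-04, -4.03456805e-05,  1.21257956e-04,  1.21649277e-04,
        1.60786892e-03, -1.09900825e-03]), 'tau': array([ 1.73898584e-04, -3.68200064e+01,  3.47427893e+01,  6.93252236e+00,
       -5.38172884e-03,  5.70939528e-05]), 'eef_pos': array([ 0.26562816, -0.53757573,  0.19528126]), 'ee_rot': array([-2.27418092e-01,  9.73796824e-01,  8.30000005e-04, -2.62143956e-04]), 'ft_force': array([-1.00081123, -0.23925481,  0.20451928]), 'moment': array([0.00097109, 0.03032802, 0.03327449]), 'gripper_force': 0.0, 'finger_gap': 0.08546358413721089}
scene {'fx': 475.34666931782533, 'fy': 475.34666931782533, 'cx': 245.36193653582012, 'cy': 190.30928121673963, 'eye': array([-0.61926191,  0.67330892,  1.07594641]), 'attitude': array([-0.44240802,  0.77745662, -0.38341578,  0.22984491])}
jar_e [([188.4, 241.1], 0.83), ([143.4, 227.3], 0.72), ([179.9, 217.6], 0.7), ([150.4, 249.1], 0.56)] [([151.3, 261.1], 0.98), ([187.0, 249
[... 1687 characters left out ...]
79), ([176.6, 189.8], 0.79), ([277.8, 184.7], 0.74)] [([143.5, 188.8], 0.9), ([136.0, 224.2], 0.7), ([168.5, 223.0], 0.7), ([177.8, 189.4], 0.66)]
jar_c [([139.9, 187.2], 0.9), ([168.2, 224.0], 0.82), ([129.9, 224.6], 0.79), ([176.6, 189.8], 0.79), ([277.8, 184.7], 0.74)] [([143.5, 188.8], 0.9), ([136.0, 224.2], 0.7), ([168.5, 223.0], 0.7), ([177.8, 189.4], 0.66)]
case [([268.2, 159.3], 0.94)] [([256.9, 180.7], 0.72)]
lid [([365.8, 194.3], 0.89), ([131.8, 219.6], 0.24)] [([300.6, 191.8], 0.17)]
nest_1 [([257.2, 181.2], 0.85), ([231.4, 176.5], 0.79), ([279.8, 184.9], 0.73), ([302.4, 188.4], 0.58)] [([302.2, 187.9], 0.91), ([254.9, 183.2], 0.88), ([276.6, 184.4], 0.87), ([231.9, 176.9], 0.84)]
```

```bash
python3 - <<'E'
import cv2
for c,b in(("scene",(120,130,290,170)),("top",(100,110,340,160))):
    im=cv2.imread(f"pics/{c}0.png"); x,y,w,h=b
    cv2.imwrite(f"pics/{c}0c.png",cv2.resize(im[y:y+h,x:x+w],(800,int(800*h/w)),interpolation=cv2.INTER_CUBIC))
E
```

```text
(no output)
```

View pics/scene0c.png

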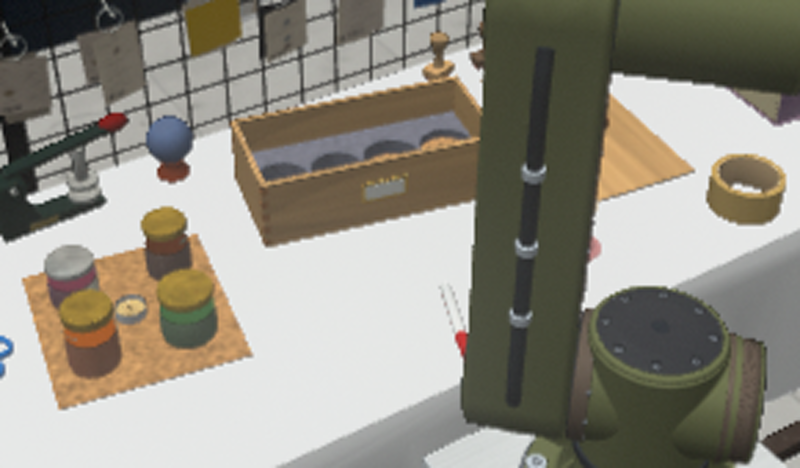

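View pics/top0c.png

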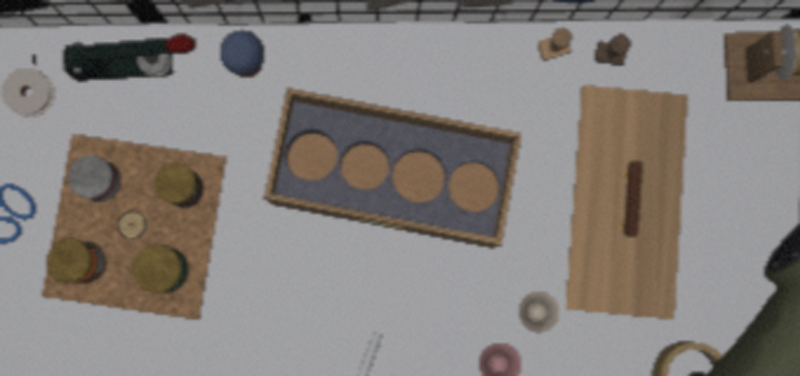

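The scene crop shows e (88,335), c (72,275), f (165,245), b (187,310) on the cork. The case is mid-picture: its leftmost well has dark deep walls, and the rightmost shows its brown floor, so it is the shallowest. The top crop shows c (92,177), f (178,185), e (72,260), b (160,268), wells from (312,157) to (473,187), and the lid bar at (633,199).

```bash
cat > h.py <<'E'
import numpy as np, cv2
from scipy.spatial.transform import Rotation as R
from rig import camera_model
def cam(c):
    m=camera_model(c); return m,R.from_quat(m["attitude"]).as_matrix()
def proj(c,P):
    m,A=cam(c); p=(np.atleast_2d(P)-m["eye"])@A; return np.c_[m["fx"]*p[:,0]/p[:,2]+m["cx"],m["fy"]*p[:,1]/p[:,2]+m["cy"]]
def onz(c,uv,z):
    m,A=cam(c); uv=np.atleast_2d(uv); d=np.c_[(uv[:,0]-m["cx"])/m["fx"],(uv[:,1]-m["cy"])/m["fy"],np.ones(len(uv))]@A.T
    return m["eye"]+d*((z-m["eye"][2])/d[:,2])[:,None]
def crop(im,b,s,name):
    x,y,w,h=b; o=cv2.resize(im[y:y+h,x:x+w],None,fx=s,fy=s,interpolation=cv2.INTER_CUBIC); cv2.imwrite(name,o); return o
def tri(uvt,uvs):
    A=[];b=[]
    for c,uv in(("top",uvt),("scene",uvs)):
        m,_=cam(c); d=onz(c,uv,0)[0]-m["eye"]; d/=np.linalg.norm(d); M=np.eye(3)-np.outer(d,d); A.append(M); b.append(M@m["eye"])
    return np.linalg.lstsq(np.vstack(A),np.hstack(b),rcond=None)[0]
E
python3 - <<'E'
from h import *
t=cv2.imread("pics/top0.png"); s=cv2.imread("pics/scene0.png")
crop(t,(115,165,85,85),7,"pics/tj.png"); crop(t,(210,140,115,80),6.9,"pics/tc.png")
crop(s,(120,195,100,85),7,"pics/sj.png")
E
```

```text
(no output)
```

View pics/tj.png

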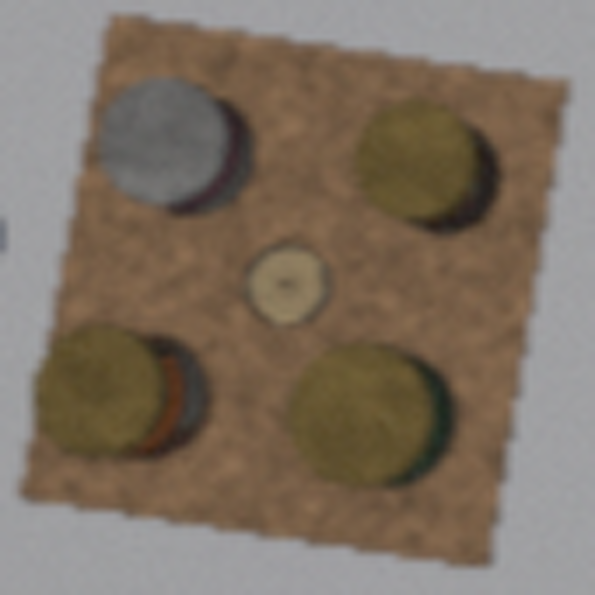

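View pics/tc.png

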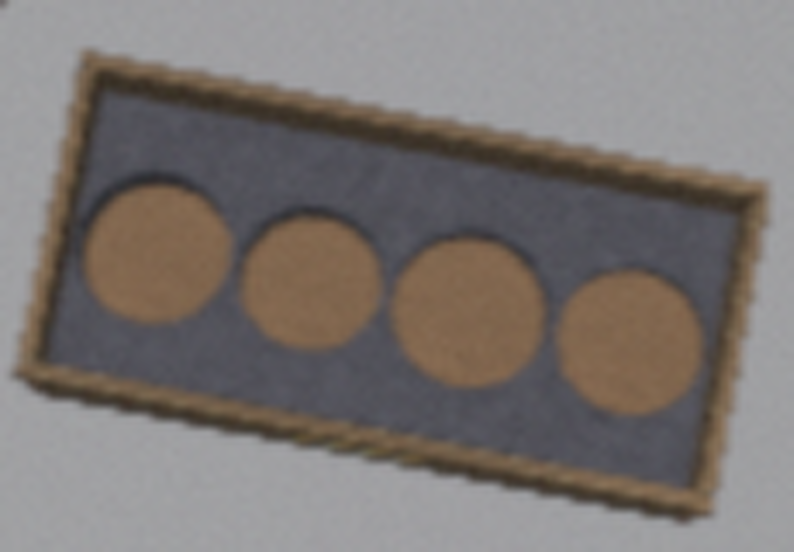

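View pics/sj.png

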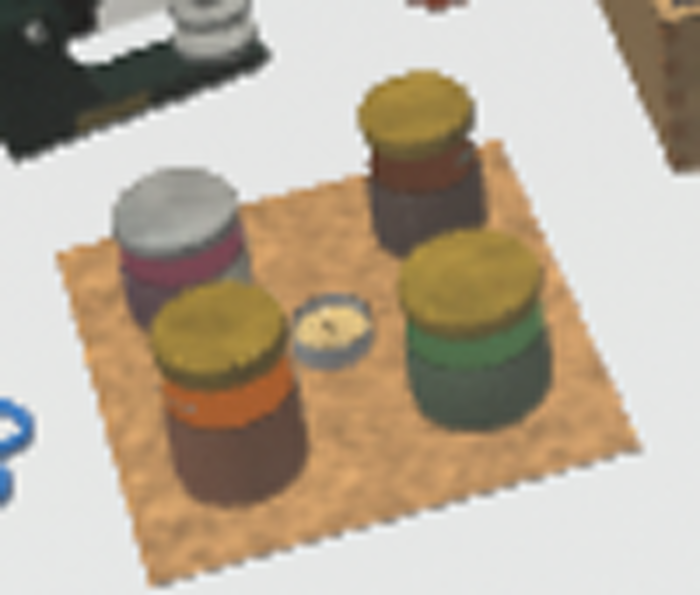

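The tj crop shows jar tops at c (163,144), f (417,160), e (100,391), b (362,415). In tc the rim corners are about (85,52), (768,183), (712,505), (17,374), and the left well has the thickest shaded wall, so it is the deepest. In sj the tops are c (176,211), f (416,109), e (220,328), b (470,279).

```bash
python3 - <<'E'
from h import *
from scipy.optimize import least_squares
T=dict(c=(163,144),f=(417,160),e=(100,391),b=(362,415)); S=dict(c=(176,211),f=(416,109),e=(220,328),b=(470,279)); H=dict(c=.06,f=.078,e=.085,b=.07)
px=lambda p,o,s:((np.array(p)+.5)/s-.5)+o
for k in T:
    ut=px(T[k],(115,165),7); us=px(S[k],(120,195),7)
    print(k,"tri",tri(ut,us).round(4),"top",onz("top",ut,H[k]+.004)[0,:2].round(4),"scene",onz("scene",us,H[k]+.004)[0,:2].round(4))
C=px([(85,52),(768,183),(712,505),(17,374)],(210,140),6.9)
L=np.array([(-.16,.076),(.16,.076),(.16,-.076),(-.16,-.076)])
W=onz("top",C,.1)[:,:2]
print(W.round(4))
def pl(p,q): c,s=np.cos(p[2]),np.sin(p[2]); return p[:2]+np.c_[q[:,0]*c-q[:,1]*s,q[:,0]*s+q[:,1]*c]
r=least_squares(lambda p:(pl(p,L)-W).ravel(),[.5,0,-1.75]); p=r.x; print("case",p.round(4),(r.fun*1e3).round(1))
np.save("case.npy",p)
# overlays
s=cv2.imread("pics/scene0.png"); t=cv2.imread("pics/top0.png")
def draw(c,im,b,k,name):
    o=crop(im,b,k,name); th=np.linspace(0,6.283,60)
    def dl(P,col):
        u=((proj(c,P)-b[:2]+.5)*k-.5); cv2.polylines(o,[u.round().astype(int)],True,col,1)
    dl(np.c_[pl(p,L),np.full(4,.1)],(0,0,255))
    for x0,rad in zip((-.115,-.0385,.0385,.115),(.036,.034,.037,.035)): pass
    cv2.imwrite(name,o)
draw("top",t,(210,140,115,80),6.9,"pics/o1.png"); draw("scene",s,(195,150,110,75),7,"pics/o2.png")
# floors by colour (brown inside the grey insert)
m=((t[:,:,2].astype(int)-t[:,:,0])>25).astype(np.uint8); m[:,:]*=1
n,lab,st,ce=cv2.connectedComponentsWithStats(m)
for i in range(1,n):
    if st[i,4]>150: print(ce[i].round(2),st[i])
# lid
E
```

```text
c tri [0.5663 0.385  0.0642] top [0.567  0.3863] scene [0.5655 0.384 ]
f tri [0.5559 0.266  0.0816] top [0.5564 0.2668] scene [0.5548 0.2654]
e tri [0.4532 0.4034 0.0893] top [0.4539 0.4047] scene [0.4526 0.4023]
b tri [0.4422 0.2908 0.0733] top [0.4427 0.2916] scene [0.4407 0.2903]
[[ 0.6801  0.1152]
 [ 0.6169 -0.1933]
 [ 0.4718 -0.1645]
 [ 0.5334  0.1457]]
case [ 0.5756 -0.0242 -1.7702] [ 1.6  2.4  1.4 -2.8 -2.4 -1.5 -0.7  1.9]
[348.48   4.53] [321   0  53  13 330]
[401.21  18.6 ] [ 366    0   80   45 1959]
[338.6   22.93] [318  15  44  16 219]
[232.24 103.82] [219  99  27  10 168]
[433.99 138.72] [409 123  48  29 915]
[366.12 195.8 ] [ 341  146   51  100 4335]
[267.97 181.93] [213 148 108  67 785]
[157.81 207.54] [ 118  167   78   79 4179]
[232.2  176.35] [222 167  21  20 332]
[254.54 180.66] [245 172  20  19 300]
[277.45 184.84] [267 175  22  21 374]
[  2.76 228.95] [  0 177   8  98 585]
[300.87 189.15] [291 179  21  21 344]
[ 45.08 208.42] [ 31 194  29  29 209]
[ 31.26 251.46] [ 21 242  22  19 287]
```

View pics/o2.png

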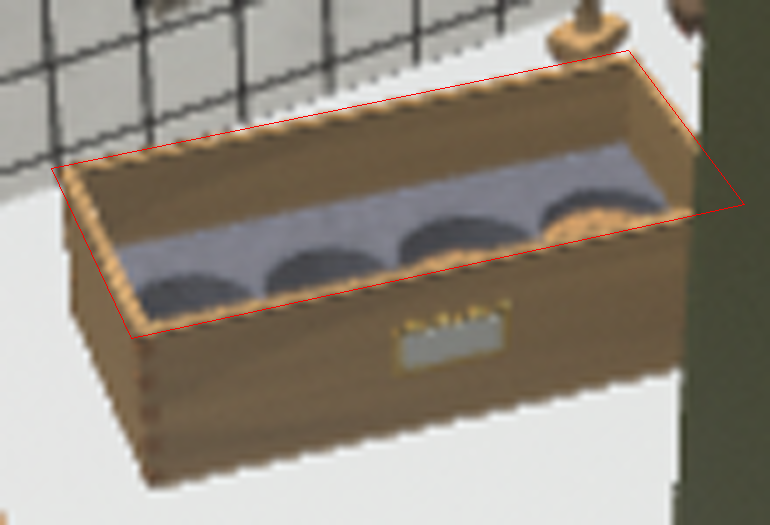

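```bash
python3 - <<'E'
from h import *
from scipy.optimize import least_squares
p=np.load("case.npy"); u=[(232.2,176.35),(254.54,180.66),(277.45,184.84),(300.87,189.15)]
W=np.array([onz("top",a,z)[0,:2] for a,z in zip(u,(.026,.0295,.0335,.0385))])
c,s=np.cos(p[2]),np.sin(p[2]); d=W-p[:2]; l=np.c_[d[:,0]*c+d[:,1]*s,-d[:,0]*s+d[:,1]*c]
print(W.round(4)); print("in case",l.round(4), "line angle",np.arctan2(*(W[3]-W[0])[::-1]))
t=cv2.imread("pics/top0.png")
# lid: bright wood and dark bar
sub=t[140:255,335:400]; g=sub.astype(int)
print("board rect");m=(((g[:,:,2]-g[:,:,0])>25)).astype(np.uint8)
cn,_=cv2.findContours(m,0,2); k=max(cn,key=cv2.contourArea); rc=cv2.minAreaRect(k); bx=cv2.boxPoints(rc)+(335,140); print(rc,onz("top",bx,.013)[:,:2].round(4), onz("top",np.array(rc[0])+(335,140),.013).round(4))
m2=((g.sum(2)<260)&(m>0)|(g.sum(2)<200)).astype(np.uint8)
for thr in(200,240,280):
    m2=(g.sum(2)<thr).astype(np.uint8); cn,_=cv2.findContours(m2,0,2)
    for k in cn:
        if cv2.contourArea(k)>40:
            rc=cv2.minAreaRect(k); print(thr,rc,onz("top",np.array(rc[0])+(335,140),.049).round(4))
crop(t,(330,140,75,115),5,"pics/tl.png")
E
```

```text
[[ 0.5979  0.0873]
 [ 0.5825  0.014 ]
 [ 0.5675 -0.0606]
 [ 0.5521 -0.1361]]
in case [[-1.138e-01 -1.000e-04]
 [-3.880e-02 -8.000e-04]
 [ 3.720e-02 -7.000e-04]
 [ 1.143e-01 -8.000e-04]] line angle -1.7732205500114424
board rect
((31.319795608520508, 55.5228385925293), (45.740604400634766, 96.61099243164062), 4.085616588592529) [[ 0.3802 -0.2629]
 [ 0.6996 -0.296 ]
 [ 0.6871 -0.4479]
 [ 0.3683 -0.411 ]] [[ 0.5318 -0.3542  0.013 ]]
200 ((33.79310607910156, 54.482765197753906), (5.813183784484863, 31.225101470947266), 4.763641834259033) [[ 0.5316 -0.3528  0.049 ]]
240 ((33.73480224609375, 54.038673400878906), (6.5172953605651855, 32.1660041809082), 3.012787342071533) [[ 0.5331 -0.3527  0.049 ]]
280 ((33.83448028564453, 53.986209869384766), (7.806275367736816, 32.38773727416992), 4.763641834259033) [[ 0.5332 -0.353   0.049 ]]
```

View pics/tl.png

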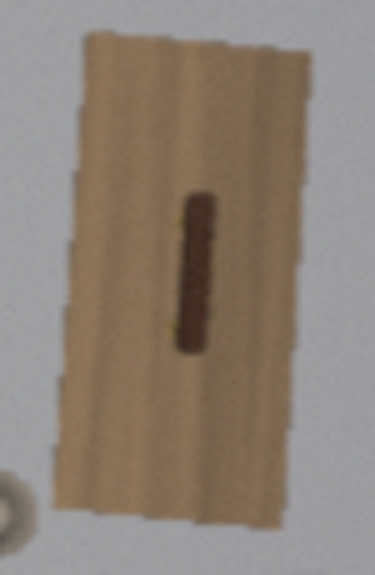

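The lid crop shows the board upright with its bar at (197,272). It lies at about (0.532,-0.353), with its long axis about 4° off world x. The well positions agree with the case fit.

```bash
cat > plan.py <<'E'
import sys,numpy as np
from scipy.spatial.transform import Rotation as R
from rig import monitor
def rot(yaw):  # yaw of tool y, tool down
    a=np.radians(yaw); y=np.array([np.cos(a),np.sin(a),0]); z=np.array([0,0,-1.]); return R.from_matrix(np.c_[np.cross(y,z),y,z])
def plan(way,p=None,r=None,show=True):
    """way: (x,y,z,yaw,rows); prints the shift and turn per row"""
    s=monitor.state()
    if p is None: p=s["eef_pos"]; r=R.from_quat(s["ee_rot"])
    print(round(s["clock"],2),np.round(s["eef_pos"],4),"gap",round(s["finger_gap"],4),"grip",round(s["gripper_force"],1),"F",np.round(s["ft_force"],1))
    for x,y,z,yaw,n in way:
        q=np.array([x,y,z]); t=rot(yaw); v=(r.inv()*t).as_rotvec()/n
        for i in range(n):
            row=np.r_[np.degrees(v)/5,r.inv().apply((q-p)/(n-i))/.025].round(2)
            if i==0 or abs(v[2])>.01: print(n if i==0 else "",row.tolist())
            p=p+r.apply(row[3:]*.025); r=r*R.from_rotvec(np.radians(row[:3]*5))
    print("end",p.round(4))
E
python3 -c "
from plan import *
plan([(.42,-.15,.19,168.5,18),(.5555,.266,.16,168.5,20),(.5555,.266,.037,168.5,7)])"
```

```text
1.5 [ 0.2657 -0.5379  0.1963] gap 0.0851 grip 0.0 F [ 0.  -0.1  0.6]
18 [0.0, -0.0, -0.58, -0.69, 0.62, 0.01]
 [0.0, -0.0, -0.58, -0.72, 0.59, 0.01]
 [0.0, -0.0, -0.58, -0.75, 0.55, 0.01]
 [0.0, -0.0, -0.58, -0.78, 0.51, 0.01]
 [0.0, -0.0, -0.58, -0.8, 0.47, 0.02]
 [0.0, -0.0, -0.58, -0.82, 0.43, 0.01]
 [0.0, -0.0, -0.58, -0.84, 0.39, 0.02]
 [0.0, -0.0, -0.58, -0.86, 0.34, 0.01]
 [0.0, -0.0, -0.58, -0.88, 0.3, 0.02]
 [0.0, -0.0, -0.58, -0.89, 0.25, 0.01]
 [0.0, -0.0, -0.58, -0.9, 0.21, 0.02]
 [0.0, -0.0, -0.58, -0.91, 0.16, 0.01]
 [0.0, -0.0, -0.58, -0.92, 0.12, 0.02]
 [0.0, -0.0, -0.58, -0.93, 0.07, 0.01]
 [0.0, -0.0, -0.58, -0.93, 0.02, 0.02]
 [0.0, -0.0, -0.58, -0.93, -0.02, 0.01]
 [0.0, -0.0, -0.58, -0.92, -0.07, 0.02]
 [0.0, -0.0, -0.58, -0.92, -0.12, 0.01]
20 [0.0, 0.0, -0.0, -0.87, -0.1, 0.06]
7 [0.0, 0.0, -0.0, 0.0, -0.0, 0.7]
end [0.5555 0.266  0.037 ]
```

>>> move_arm --pt "0 0 -0.65 -0.7 0.6 0 -1" --pt "0 0 -0.65 -0.75 0.6 0 -1" --pt "0 0 -0.65 -0.8 0.55 0 -1" --pt "0 0 -0.65 -0.8 0.5 0 -1" --pt "0 0 -0.65 -0.8 0.45 0 -1" --pt "0 0 -0.65 -0.85 0.4 0 -1" --pt "0 0 -0.65 -0.85 0.35 0 -1" --pt "0 0 -0.65 -0.9 0.3 0 -1"

```text
clock: 2.5
eef_pos: [0.337, -0.3631, 0.1964]
ee_rot: [-0.441, 0.897, -0.0, 0.0]
ft_force: [0.4, 0.2, -0.9]
finger_gap: 0.0854
gripper_force: 0.0
```

>>> move_arm --pt "0 0 -0.65 -0.9 0.25 0 -1" --pt "0 0 -0.65 -0.9 0.2 0 -1" --pt "0 0 -0.65 -0.95 0.1 0 -1" --pt "0 0 -0.65 -0.95 0.05 0 -1" --pt "0 0 -0.65 -0.95 0 0 -1" --pt "0 0 -0.65 -0.95 -0.05 0 -1" --pt "0 0 -0.65 -0.95 -0.1 0 -1" --pt "0 0 -0.65 -0.95 -0.15 0 -1"

```text
clock: 3.5
eef_pos: [0.414, -0.1899, 0.1965]
ee_rot: [-0.632, 0.775, -0.0, 0.0]
ft_force: [-0.0, 0.2, -0.2]
finger_gap: 0.0852
gripper_force: 0.0
```

```bash
python3 -c "
from plan import *
plan([(.5555,.266,.15,168.5,22),(.5555,.266,.037,168.5,6)])"
```

```text
3.5 [ 0.414  -0.1899  0.1965] gap 0.0852 grip 0.0 F [-0.   0.2 -0.2]
22 [-0.0, 0.0, -0.0, -0.86, -0.09, 0.08]
6 [-0.0, 0.0, -0.0, -0.0, 0.0, 0.75]
end [0.5554 0.2659 0.037 ]
```

>>> move_arm --pt "0 0 0 -0.86 -0.09 0.04 -1" --pt "0 0 0 -0.86 -0.09 0.04 -1" --pt "0 0 0 -0.86 -0.09 0.04 -1" --pt "0 0 0 -0.86 -0.09 0.04 -1" --pt "0 0 0 -0.86 -0.09 0.04 -1" --pt "0 0 0 -0.86 -0.09 0.04 -1" --pt "0 0 0 -0.86 -0.09 0.04 -1" --pt "0 0 0 -0.86 -0.09 0.04 -1"

```text
clock: 4.5
eef_pos: [0.4664, -0.0252, 0.1884]
ee_rot: [-0.631, 0.776, -0.0, 0.0]
ft_force: [0.3, -0.7, 0.1]
finger_gap: 0.0854
gripper_force: 0.0
```

>>> move_arm --pt "0 0 0 -0.86 -0.09 0.08 -1" --pt "0 0 0 -0.86 -0.09 0.08 -1" --pt "0 0 0 -0.86 -0.09 0.08 -1" --pt "0 0 0 -0.86 -0.09 0.08 -1" --pt "0 0 0 -0.86 -0.09 0.08 -1" --pt "0 0 0 -0.86 -0.09 0.08 -1" --pt "0 0 0 -0.86 -0.09 0.08 -1" --pt "0 0 0 -0.86 -0.09 0.08 -1"

```text
clock: 5.5
eef_pos: [0.5192, 0.1403, 0.1721]
ee_rot: [-0.631, 0.776, 0.0, -0.0]
ft_force: [0.0, -0.3, 0.3]
finger_gap: 0.0852
gripper_force: 0.0
```

```bash
python3 -c "
from plan import *
plan([(.5555,.266,.14,168.5,6),(.5555,.266,.037,168.5,8)])"
```

```text
5.5 [0.5192 0.1403 0.1721] gap 0.0852 grip 0.0 F [ 0.  -0.3  0.3]
6 [0.0, -0.0, -0.01, -0.87, -0.07, 0.21]
8 [0.0, -0.0, 0.0, 0.0, -0.0, 0.52]
end [0.5555 0.266  0.0371]
```

>>> move_arm --pt "0 0 0 -0.87 -0.07 0.2 -1" --pt "0 0 0 -0.87 -0.07 0.2 -1" --pt "0 0 0 -0.87 -0.07 0.2 -1" --pt "0 0 0 -0.87 -0.07 0.2 -1" --pt "0 0 0 -0.87 -0.07 0.2 -1" --pt "0 0 0 -0.87 -0.07 0.2 -1" --pt "0 0 0 0 0 0.3 -1" --pt "0 0 0 0 0 0 -1"

```text
clock: 6.5
eef_pos: [0.5552, 0.2644, 0.1337]
ee_rot: [-0.631, 0.776, 0.0, -0.001]
ft_force: [-0.8, -1.2, -0.0]
finger_gap: 0.0855
gripper_force: 0.0
```

```bash
python3 - <<'E'
from plan import *; from h import *; from rig import read_camera
plan([(.5555,.266,.037,168.5,8)])
t=read_camera("top");s=read_camera("scene")
a=crop(t,(140,160,70,70),5,"pics/x.png"); b=crop(s,(130,160,90,70),5,"pics/x.png"); cv2.imwrite("pics/f1.png",np.hstack([a,b]))
E
```

```text
6.5 [0.5552 0.2644 0.1337] gap 0.0855 grip 0.0 F [-0.8 -1.2 -0. ]
8 [0.0, -0.0, -0.01, -0.01, -0.0, 0.48]
end [0.5554 0.266  0.0369]
```

View pics/f1.png

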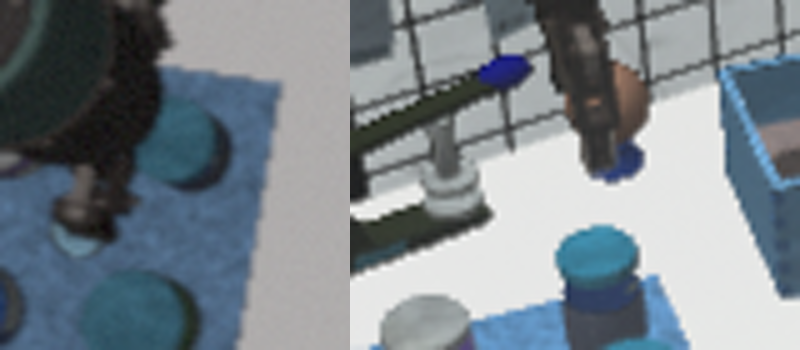

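The picture (colours swapped) has a finger at about (85,205) in the top crop, left of jar f at (178,145). In the scene crop the finger tip is at (600,165), above the jar at (598,255). I'll check the projections.

```bash
python3 - <<'E'
from h import *; from rig import *
s=monitor.state(); Rm=R.from_quat(s["ee_rot"]).as_matrix(); p=s["eef_pos"]; print(s["joints"].round(3))
for c,o in(("top",(140,160)),("scene",(130,160))):
    off=0 if c=="top" else 350
    for sg in(-1,1):
        for back in(.013,.05,.10):
            print(c,sg,back,((proj(c,p+Rm@[0,sg*.05,-back])[0]-o)*5+[off,0]).round())
E
```

```text
[ 0.769  0.082  0.017  0.    -1.506 -0.974]
top -1 0.013 [172.  44.]
top -1 0.05 [159.  34.]
top -1 0.1 [141.  20.]
top 1 0.013 [135. 207.]
top 1 0.05 [122. 202.]
top 1 0.1 [102. 194.]
scene -1 0.013 [570. 127.]
scene -1 0.05 [564.  81.]
scene -1 0.1 [555.  18.]
scene 1 0.013 [602. 215.]
scene 1 0.05 [596. 169.]
scene 1 0.1 [588. 103.]
```

```bash
python3 - <<'E'
from h import *; from rig import *
s=monitor.state(); Rm=R.from_quat(s["ee_rot"]).as_matrix(); p=s["eef_pos"]
out=[]
for c,b in(("top",(110,140,100,100)),("scene",(120,120,100,140))):
    k=4; o=crop(read_camera(c)[:,:,::-1],b,k,"pics/x.png")
    for sg in(-1,1):
        for back in(.013,.05,.10):
            u=(proj(c,p+Rm@[0,sg*.05,-back])[0]-b[:2])*k; cv2.circle(o,tuple(int(v) for v in u),3,(0,0,255) if sg<0 else (255,0,0),-1)
    u=(proj(c,p)[0]-b[:2])*k; cv2.circle(o,tuple(int(v) for v in u),3,(0,255,0),-1)
    out.append(o)
h=max(x.shape[0] for x in out); out=[cv2.copyMakeBorder(x,0,h-x.shape[0],0,0,0) for x in out]
cv2.imwrite("pics/f2.png",np.hstack(out))
E
```

```text
(no output)
```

View pics/f2.png

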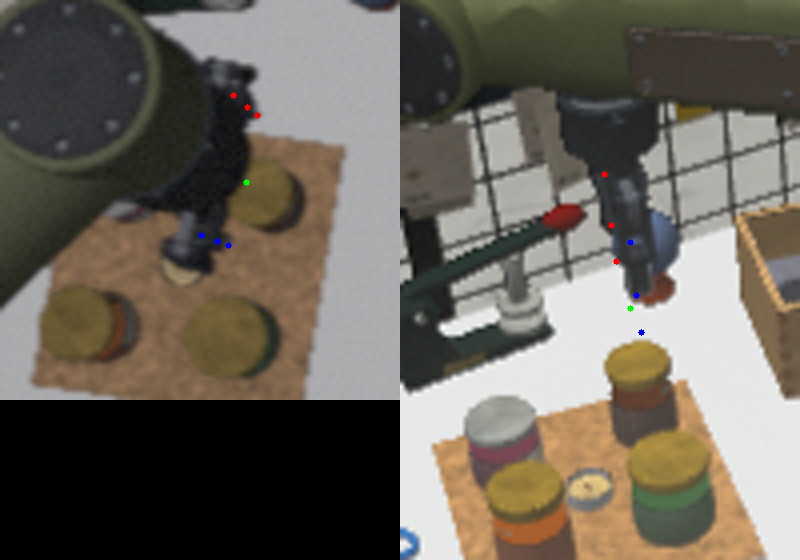

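In f2 the near finger tip shows at (645,297) in the scene half, about 35 px above the predicted (641,332). The open tips may therefore stand some 30 mm farther back than I assumed. I'll descend part way and check against the jar.

>>> move_arm --pt "0 0 0 -0.06 0 0.44 -1" --pt "0 0 0 0 0 0.44 -1" --pt "0 0 0 0 0 0.44 -1" --pt "0 0 0 0 0 0.44 -1" --pt "0 0 0 0 0 0.44 -1" --pt "0 0 0 0 0 0.44 -1" --pt "0 0 0 0 0 0.44 -1" --pt "0 0 0 0 0 0.44 -1"

```text
clock: 7.7
eef_pos: [0.5559, 0.266, 0.0461]
ee_rot: [-0.631, 0.776, 0.0, -0.0]
ft_force: [-0.1, -0.1, -0.1]
finger_gap: 0.0852
gripper_force: 0.0
```

```bash
python3 - <<'E'
from h import *; from rig import *
s=monitor.state(); Rm=R.from_quat(s["ee_rot"]).as_matrix(); p=s["eef_pos"]; print(p)
out=[]
for c,b in(("top",(130,160,70,70)),("scene",(145,160,70,70))):
    k=5.7; o=crop(read_camera(c)[:,:,::-1],b,k,"pics/x.png")
    for sg in(-1,1):
        for back in(.013,.05,.10):
            u=(proj(c,p+Rm@[0,sg*.05,-back])[0]-b[:2])*k; cv2.circle(o,tuple(int(v) for v in u),2,(0,0,255) if sg<0 else (255,0,0),-1)
    out.append(o)
cv2.imwrite("pics/f3.png",np.hstack(out))
E
```

```text
[0.55586792 0.26597874 0.04605237]
```

View pics/f3.png

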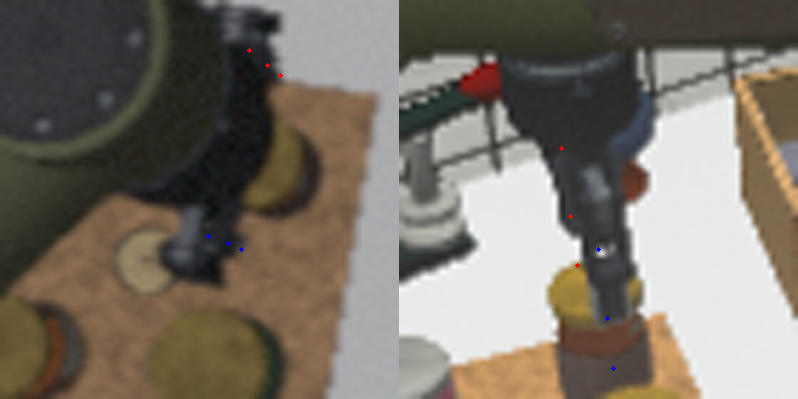

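In f3 the tip is at (612,325), just about at the lid of jar f. A gentle closing will tell whether the fingers straddle it.

>>> move_arm --pt "0 0 0 0 0 0.3 1" --pt "0 0 0 0 0 0 1" --pt "0 0 0 0 0 0 1" --pt "0 0 0 0 0 0 1" --pt "0 0 0 0 0 0 1" --pt "0 0 0 0 0 0 1" --pt "0 0 0 0 0 0 1" --pt "0 0 0 0 0 0 1" --squeeze 20

```text
clock: 8.8
eef_pos: [0.5559, 0.266, 0.0393]
ee_rot: [-0.631, 0.776, 0.0, -0.0]
ft_force: [-0.0, -1.2, -1.9]
finger_gap: 0.0526
gripper_force: 21.4
```

```bash
python3 - <<'E'
from h import *; from rig import *
s=monitor.state(); p=s["eef_pos"]; print(s["clock"],p,s["finger_gap"],s["gripper_force"],s["ft_force"],s["joint_vel"].round(3))
out=[]
for c,b in(("top",(130,160,70,70)),("scene",(145,160,70,70))):
    k=5.7; o=crop(read_camera(c)[:,:,::-1],b,k,"pics/x.png")
    for z in(p[2],p[2]+.026): 
        u=(proj(c,[p[0],p[1],z])[0]-b[:2])*k; cv2.circle(o,tuple(int(v) for v in u),2,(0,0,255),-1)
    out.append(o)
cv2.imwrite("pics/f4.png",np.hstack(out))
print(tri((168.9,210),(182.4,217)))
E
```

```text
8.8 [0.55585833 0.26599754 0.03925917] 0.05256185216384253 21.44463211297989 [-0.03923295 -1.23577955 -1.86519038] [-0.    -0.     0.001  0.001  0.002  0.001]
[0.48502151 0.27901069 0.10805626]
```

View pics/f4.png

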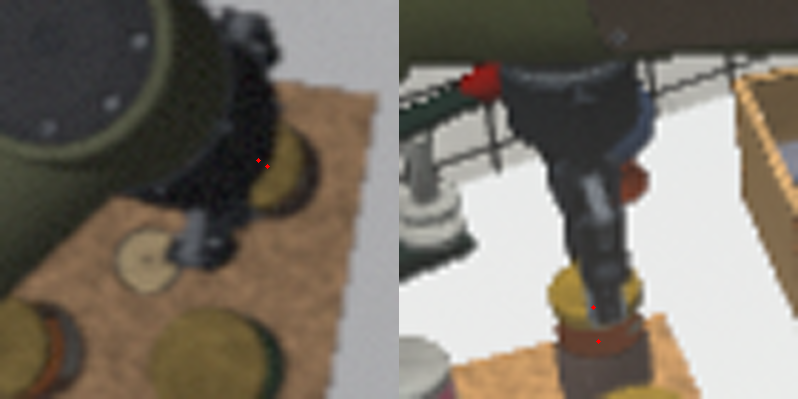

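The gap stopped at 52.6 mm with 21 N, so it holds jar f. In f4 the tip is at (605,322) in the scene half, at the lid's lower edge. I'll work out the tip height.

```bash
python3 - <<'E'
from h import *
yd=np.array([np.cos(np.radians(168.5)),np.sin(np.radians(168.5))])
for lat in(.03,.036,.042):
  for z in(.05,.06,.07,.08):
    q=np.r_[np.array([.5559,.266])+yd*lat,z]; print(lat,z,((proj("scene",q)[0]-(145,160))*5.7+(399,0)).round())
for z in(.082,.07,.065): print("jar front edge",z,[((proj("scene",[.5559+.028*np.cos(a),.266+.028*np.sin(a),z])[0]-(145,160))*5.7+(399,0)).round().tolist() for a in(2.4,2.9,3.4)])
E
```

```text
0.03 0.05 [608. 359.]
0.03 0.06 [606. 346.]
0.03 0.07 [604. 332.]
0.03 0.08 [603. 319.]
0.036 0.05 [610. 365.]
0.036 0.06 [608. 352.]
0.036 0.07 [607. 339.]
0.036 0.08 [605. 325.]
0.042 0.05 [612. 371.]
0.042 0.06 [611. 358.]
0.042 0.07 [609. 345.]
0.042 0.08 [607. 332.]
jar front edge 0.082 [[575.0, 315.0], [599.0, 315.0], [621.0, 306.0]]
jar front edge 0.07 [[577.0, 331.0], [602.0, 331.0], [623.0, 322.0]]
jar front edge 0.065 [[578.0, 338.0], [602.0, 337.0], [624.0, 329.0]]
```

>>> move_arm --pt "0 0 0 0 0 0 -1" --pt "0 0 0 0 0 0 -1" --pt "0 0 0 0 0 0 -1" --pt "0 0 0 0 0 0.25 -1" --pt "0 0 0 0 0 0.25 -1" --pt "0 0 0 0 0 0 1" --pt "0 0 0 0 0 0 1" --pt "0 0 0 0 0 0 1" --squeeze 40

```text
clock: 9.9
eef_pos: [0.5562, 0.266, 0.0273]
ee_rot: [-0.631, 0.776, -0.0, 0.0]
ft_force: [1.2, -1.1, 1.6]
finger_gap: 0.0536
gripper_force: 42.3
```

>>> move_arm --pt "0 0 0 0 0 0 1" --pt "0 0 0 0 0 0 1" --pt "0 0 0 0 0 0 1" --pt "0 0 0 0 0 -0.2 1" --pt "0 0 0 0 0 -0.5 1" --pt "0 0 0 0 0 -0.8 1" --pt "0 0 0 0 0 -0.5 1" --pt "0 0 0 0 0 0 1"

```text
clock: 10.9
eef_pos: [0.5567, 0.2666, 0.0789]
ee_rot: [-0.631, 0.776, 0.0, 0.002]
ft_force: [0.4, 0.1, -2.3]
finger_gap: 0.0536
gripper_force: 42.6
```

```bash
python3 - <<'E'
from h import *; from plan import *; from rig import *
plan([(.582,.013,.18,168.5,12),(.582,.013,.04,168.5,8)])
out=[]
for c,b in(("top",(130,150,80,80)),("scene",(145,140,80,80))):
    out.append(crop(read_camera(c)[:,:,::-1],b,5,"pics/x.png"))
cv2.imwrite("pics/f5.png",np.hstack(out))
E
```

```text
10.9 [0.5567 0.2666 0.0789] gap 0.0536 grip 42.6 F [ 0.4  0.1 -2.3]
12 [-0.0, 0.0, -0.0, 0.81, -0.25, -0.34]
8 [-0.0, 0.0, -0.01, 0.0, 0.0, 0.7]
end [0.5821 0.013  0.0399]
```

View pics/f5.png

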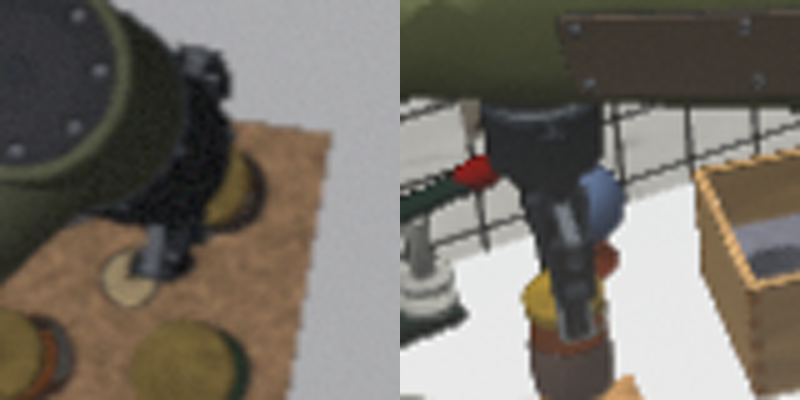

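f5 shows jar f hanging upright, with the finger tip at (575,335) about 18 mm below the jar's top. I'll carry it to well 2.

>>> move_arm --pt "0 0 0 0.8 -0.25 -0.8 1" --pt "0 0 0 0.8 -0.25 -0.8 1" --pt "0 0 0 0.8 -0.25 -0.8 1" --pt "0 0 0 0.8 -0.25 -0.8 1" --pt "0 0 0 0.8 -0.25 -0.1 1" --pt "0 0 0 0.8 -0.25 0 1" --pt "0 0 0 0.8 -0.25 0 1" --pt "0 0 0 0.8 -0.25 0 1"

```text
clock: 12.0
eef_pos: [0.5722, 0.0977, 0.1585]
ee_rot: [-0.631, 0.776, 0.0, -0.001]
ft_force: [-0.2, -0.2, -3.5]
finger_gap: 0.0538
gripper_force: 43.0
```

>>> move_arm --pt "0 0 0 0.82 -0.25 0 1" --pt "0 0 0 0.82 -0.25 0 1" --pt "0 0 0 0.82 -0.25 0 1" --pt "0 0 0 0.82 -0.25 0 1" --pt "0 0 0 0 0 0.7 1" --pt "0 0 0 0 0 0.9 1" --pt "0 0 0 0 0 0.9 1" --pt "0 0 0 0 0 0.7 1"

```text
clock: 13.0
eef_pos: [0.5795, 0.0138, 0.0771]
ee_rot: [-0.631, 0.775, 0.001, -0.001]
ft_force: [0.5, 0.6, -2.3]
finger_gap: 0.0534
gripper_force: 43.0
```

```bash
python3 -c "
from plan import *
plan([(.582,.013,.0375,168.5,6)])"
```

```text
13.0 [0.5795 0.0138 0.0771] gap 0.0534 grip 43.0 F [ 0.5  0.6 -2.3]
6 [0.0, -0.0, -0.01, 0.0, -0.02, 0.26]
end [0.5821 0.0131 0.0374]
```

>>> move_arm --pt "0 0 0 0 -0.1 0.2 1" --pt "0 0 0 0 0 0.3 1" --pt "0 0 0 0 0 0.3 1" --pt "0 0 0 0 0 0.3 1" --pt "0 0 0 0 0 0.3 1" --pt "0 0 0 0 0 0.18 1" --pt "0 0 0 0 0 0 1" --pt "0 0 0 0 0 0 1"

```text
clock: 14.0
eef_pos: [0.5829, 0.0133, 0.0402]
ee_rot: [-0.631, 0.776, -0.0, 0.0]
ft_force: [-0.3, -0.2, -2.5]
finger_gap: 0.0536
gripper_force: 42.9
```

```bash
python3 -c "
from plan import *
plan([(.582,.013,.0365,168.5,1)])"
```

```text
14.0 [0.5829 0.0133 0.0402] gap 0.0536 grip 42.9 F [-0.3 -0.2 -2.5]
1 [-0.01, 0.0, -0.04, 0.02, 0.03, 0.15]
end [0.5821 0.013  0.0364]
```

>>> move_arm --pt "0 0 0 0 0 0.05 1" --pt "0 0 0 0 0 0.05 1" --pt "0 0 0 0 0 0.05 1" --pt "0 0 0 0 0 0 1" --pt "0 0 0 0 0 0 1" --pt "0 0 0 0 0 0 1" --pt "0 0 0 0 0 0 1" --pt "0 0 0 0 0 0 1"

```text
clock: 15.0
eef_pos: [0.5827, 0.0132, 0.0363]
ee_rot: [-0.631, 0.776, -0.0, 0.0]
ft_force: [-1.0, -0.8, 0.2]
finger_gap: 0.0535
gripper_force: 43.2
```

>>> move_arm --pt "0 0 0 0 0 0 -1" --pt "0 0 0 0 0 0 -1" --pt "0 0 0 0 0 0 -1" --pt "0 0 0 0 0 -0.3 -1" --pt "0 0 0 0 0 -0.8 -1" --pt "0 0 0 0 0 -1 -1" --pt "0 0 0 -0.3 0.2 -0.8 -1" --pt "0 0 0 -0.85 0.5 -0.2 -1"

```text
clock: 16.0
eef_pos: [0.5722, 0.0453, 0.1167]
ee_rot: [-0.631, 0.776, -0.001, 0.002]
ft_force: [0.7, -0.3, -0.1]
finger_gap: 0.0853
gripper_force: 0.0
```

>>> move_arm --pt "0 0 0 -0.9 0.5 0 -1" --pt "0 0 0 -0.9 0.5 0 -1" --pt "0 0 0 -0.9 0.5 0 -1" --pt "0 0 0 -0.9 0.5 0 -1" --pt "0 0 0 -0.9 0.5 0 -1" --pt "0 0 0 -0.9 0.5 0 -1" --pt "0 0 0 -0.9 0.5 0 -1" --pt "0 0 0 -0.9 0.5 0 -1"

```text
clock: 17.0
eef_pos: [0.5095, 0.2429, 0.1148]
ee_rot: [-0.631, 0.775, 0.0, 0.001]
ft_force: [0.2, 0.2, 0.1]
finger_gap: 0.0857
gripper_force: 0.0
```

```bash
python3 - <<'E'
from plan import *; from h import *; from rig import *
plan([(.453,.4035,.1,168.5,7),(.453,.4035,.029,168.5,6)])
cv2.imwrite("pics/s1.png",read_camera("scene")[:,:,::-1]);cv2.imwrite("pics/t1.png",read_camera("top")[:,:,::-1])
print(look_for("jar_f","scene")); print(look_for("jar_f","top"))
E
```

```text
17.0 [0.5095 0.2429 0.1148] gap 0.0857 grip 0.0 F [0.2 0.2 0.1]
7 [-0.0, 0.0, -0.01, -0.83, 0.5, 0.09]
6 [-0.0, 0.0, 0.01, 0.0, 0.0, 0.47]
end [0.4531 0.4035 0.0289]
[{'location': [150.3, 252.2], 'p': 0.8}, {'location': [187.0, 240.6], 'p': 0.78}, {'location': [239.5, 184.2], 'p': 0.71}, {'location': [142.8, 228.9], 'p': 0.64}]
[{'location': [170.8, 228.0], 'p': 0.6}, {'location': [253.2, 180.0], 'p': 0.56}, {'location': [142.5, 227.8], 'p': 0.47}]
```

>>> move_arm --pt "0 0 0 -0.83 0.5 0 -1" --pt "0 0 0 -0.83 0.5 0 -1" --pt "0 0 0 -0.83 0.5 0 -1" --pt "0 0 0 -0.83 0.5 0 -1" --pt "0 0 0 -0.83 0.5 0 -1" --pt "0 0 0 -0.83 0.5 0 -1" --pt "0 0 0 -0.75 0.45 0 -1" --pt "0 0 0 0 0 0.1 -1"

```text
clock: 18.2
eef_pos: [0.4539, 0.401, 0.1108]
ee_rot: [-0.632, 0.775, 0.0, -0.0]
ft_force: [-0.1, 0.2, -0.6]
finger_gap: 0.0855
gripper_force: 0.0
```

```bash
python3 -c "
from plan import *
plan([(.453,.4035,.029,168.5,7)])"
```

```text
18.2 [0.4539 0.401  0.1108] gap 0.0855 grip 0.0 F [-0.1  0.2 -0.6]
7 [0.0, -0.0, -0.0, -0.01, 0.01, 0.47]
end [0.4531 0.4034 0.029 ]
```

>>> move_arm --pt "0 0 0 -0.02 0 0.5 -1" --pt "0 0 0 0 0 0.6 -1" --pt "0 0 0 0 0 0.6 -1" --pt "0 0 0 0 0 0.6 -1" --pt "0 0 0 0 0 0.6 -1" --pt "0 0 0 0 0 0.25 -1" --pt "0 0 0 0 0 0 -1" --pt "0 0 0 0 0 0 1"

```text
clock: 19.2
eef_pos: [0.455, 0.4002, 0.0331]
ee_rot: [-0.631, 0.776, 0.0, 0.001]
ft_force: [0.0, 0.0, -0.3]
finger_gap: 0.0695
gripper_force: 0.0
```

>>> move_arm --pt "0 0 0 0 0 0 1" --pt "0 0 0 0 0 0 1" --pt "0 0 0 0 0 0 1" --pt "0 0 0 0 0 0 1" --pt "0 0 0 0 0 -0.2 1" --pt "0 0 0 0 0 -0.5 1" --pt "0 0 0 0 0 -0.8 1" --pt "0 0 0 0 0 -1 1"

```text
clock: 20.2
eef_pos: [0.4547, 0.3997, 0.0962]
ee_rot: [-0.631, 0.776, -0.0, -0.0]
ft_force: [0.2, 0.4, -2.7]
finger_gap: 0.0574
gripper_force: 43.2
```

```bash
python3 -c "
from plan import *
plan([(.597,.0865,.17,168.5,17),(.597,.0865,.08,168.5,4)])"
```

```text
20.2 [0.4547 0.3997 0.0962] gap 0.0574 grip 43.2 F [ 0.2  0.4 -2.7]
17 [-0.0, -0.0, -0.0, 0.65, -0.48, -0.17]
4 [-0.0, -0.0, -0.01, 0.0, 0.0, 0.9]
end [0.5971 0.0865 0.08  ]
```

>>> move_arm --pt "0 0 0 0.3 -0.2 -1 1" --pt "0 0 0 0.7 -0.5 -0.8 1" --pt "0 0 0 0.75 -0.55 -0.5 1" --pt "0 0 0 0.75 -0.55 0 1" --pt "0 0 0 0.75 -0.55 0 1" --pt "0 0 0 0.75 -0.55 0 1" --pt "0 0 0 0.75 -0.55 0 1" --pt "0 0 0 0.75 -0.55 0 1"

```text
clock: 21.2
eef_pos: [0.5249, 0.2428, 0.151]
ee_rot: [-0.631, 0.776, 0.0, -0.001]
ft_force: [0.3, -0.0, -1.8]
finger_gap: 0.0575
gripper_force: 43.2
```

>>> move_arm --pt "0 0 0 0.75 -0.55 0 1" --pt "0 0 0 0.75 -0.55 0 1" --pt "0 0 0 0.75 -0.55 0 1" --pt "0 0 0 0.75 -0.55 0 1" --pt "0 0 0 0.75 -0.5 0 1" --pt "0 0 0 0.75 -0.5 0 1" --pt "0 0 0 0.75 -0.5 0 1" --pt "0 0 0 0.5 -0.4 0.2 1"

```text
clock: 22.2
eef_pos: [0.596, 0.0814, 0.1464]
ee_rot: [-0.631, 0.776, 0.0, -0.0]
ft_force: [0.5, -0.0, -2.7]
finger_gap: 0.0576
gripper_force: 43.2
```

```bash
python3 -c "
from plan import *
plan([(.5964,.0835,.085,168.5,5),(.5964,.0835,.034,168.5,6)])"
```

```text
22.2 [0.596  0.0814 0.1464] gap 0.0576 grip 43.2 F [ 0.5 -0.  -2.7]
5 [0.0, -0.0, -0.01, -0.02, 0.0, 0.49]
6 [0.0, -0.0, -0.0, 0.0, -0.0, 0.34]
end [0.5964 0.0836 0.0339]
```

>>> move_arm --pt "0 0 0 0 0 0.4 1" --pt "0 0 0 0 0 0.6 1" --pt "0 0 0 0 0 0.6 1" --pt "0 0 0 0 0 0.6 1" --pt "0 0 0 0 0 0.2 1" --pt "0 0 0 0 0 0 1" --pt "0 0 0 0 0 0 1" --pt "0 0 0 0 0 0 1"

```text
clock: 23.2
eef_pos: [0.5962, 0.0834, 0.088]
ee_rot: [-0.631, 0.776, -0.0, 0.001]
ft_force: [-0.5, 0.1, -3.5]
finger_gap: 0.058
gripper_force: 43.3
```

```bash
python3 -c "
from plan import *
plan([(.5964,.0835,.034,168.5,6)])"
```

```text
23.2 [0.5962 0.0834 0.088 ] gap 0.058 grip 43.3 F [-0.5  0.1 -3.5]
6 [-0.0, 0.0, -0.01, -0.0, -0.0, 0.36]
end [0.5963 0.0835 0.034 ]
```

>>> move_arm --pt "0 0 0 0 0 0.4 1" --pt "0 0 0 0 0 0.5 1" --pt "0 0 0 0 0 0.5 1" --pt "0 0 0 0 0 0.4 1" --pt "0 0 0 0 0 0.2 1" --pt "0 0 0 0 0 0.12 1" --pt "0 0 0 0 0 0 1" --pt "0 0 0 0 0 0 1"

```text
clock: 24.2
eef_pos: [0.5964, 0.0833, 0.0357]
ee_rot: [-0.631, 0.776, -0.0, 0.001]
ft_force: [-3.9, 0.0, 5.9]
finger_gap: 0.0576
gripper_force: 44.0
```

>>> move_arm --pt "0 0 0 0 0 0 -1" --pt "0 0 0 0 0 0 -1" --pt "0 0 0 0 0 0 -1" --pt "0 0 0 0 0 -0.3 -1" --pt "0 0 0 0 0 -0.8 -1" --pt "0 0 0 0 0 -1 -1" --pt "0 0 0 -0.3 0.1 -0.8 -1" --pt "0 0 0 -0.8 0.25 -0.2 -1"

```text
clock: 25.2
eef_pos: [0.5939, 0.1129, 0.1145]
ee_rot: [-0.631, 0.776, -0.0, 0.002]
ft_force: [-0.3, 0.2, -0.8]
finger_gap: 0.0854
gripper_force: 0.0
```

>>> move_arm --pt "0 0 0 -0.9 0.28 0 -1" --pt "0 0 0 -0.9 0.28 0 -1" --pt "0 0 0 -0.9 0.28 0 -1" --pt "0 0 0 -0.9 0.28 0 -1" --pt "0 0 0 -0.9 0.28 0 -1" --pt "0 0 0 -0.9 0.28 0 -1" --pt "0 0 0 -0.9 0.28 0 -1" --pt "0 0 0 -0.9 0.28 0 -1"

```text
clock: 26.2
eef_pos: [0.5744, 0.3012, 0.1118]
ee_rot: [-0.631, 0.776, 0.0, -0.0]
ft_force: [0.0, -0.3, 1.2]
finger_gap: 0.0854
gripper_force: 0.0
```

```bash
python3 - <<'E'
from plan import *; from h import *; from rig import *
plan([(.566,.385,.10,168.5,5),(.566,.385,.005,168.5,6)])
read_camera("scene")
print([(r["location"],r["p"]) for r in look_for("jar_e","scene")])
for q in[(.597,.0865),(.582,.013)]: print(proj("scene",[*q,.091]).round(1),proj("scene",[*q,.05]).round(1))
E
```

```text
26.2 [0.5744 0.3012 0.1118] gap 0.0854 grip 0.0 F [ 0.  -0.3  1.2]
5 [0.0, 0.0, -0.01, -0.64, 0.2, 0.09]
6 [0.0, 0.0, 0.0, 0.0, -0.0, 0.63]
end [0.5659 0.3851 0.005 ]
[([241.9, 183.2], 0.66), ([144.5, 229.9], 0.63), ([187.1, 239.2], 0.58), ([217.1, 187.2], 0.49)]
[[220.7 184.8]] [[221.2 194.1]]
[[241.  180.5]] [[241.2 189.7]]
```

>>> move_arm --pt "0 0 0 -0.8 0.25 0 -1" --pt "0 0 0 -0.8 0.25 0 -1" --pt "0 0 0 -0.8 0.25 0 -1" --pt "0 0 0 -0.75 0.25 0 -1" --pt "0 0 0 0 0 0.3 -1" --pt "0 0 0 0 0 0.4 -1" --pt "0 0 0 0 0 0 -1" --pt "0 0 0 0 0 0 -1"

```text
clock: 27.3
eef_pos: [0.5664, 0.3813, 0.0945]
ee_rot: [-0.631, 0.776, -0.0, 0.0]
ft_force: [-0.9, -0.9, 0.2]
finger_gap: 0.0853
gripper_force: 0.0
```

```bash
python3 -c "
from plan import *
plan([(.566,.385,.009,168.5,6)])"
```

```text
27.3 [0.5664 0.3813 0.0945] gap 0.0853 grip 0.0 F [-0.9 -0.9  0.2]
6 [-0.0, 0.0, -0.01, -0.02, 0.01, 0.57]
end [0.5661 0.385  0.009 ]
```

>>> move_arm --pt "0 0 0 -0.15 0.03 0.5 -1" --pt "0 0 0 0 0 0.7 -1" --pt "0 0 0 0 0 0.7 -1" --pt "0 0 0 0 0 0.7 -1" --pt "0 0 0 0 0 0.55 -1" --pt "0 0 0 0 0 0.25 -1" --pt "0 0 0 0 0 0 -1" --pt "0 0 0 0 0 0 1"

```text
clock: 28.3
eef_pos: [0.5666, 0.386, 0.0102]
ee_rot: [-0.631, 0.776, 0.0, 0.001]
ft_force: [-0.3, 0.4, 0.7]
finger_gap: 0.0693
gripper_force: 0.0
```

>>> move_arm --pt "0 0 0 0 0 0 1" --pt "0 0 0 0 0 0 1" --pt "0 0 0 0 0 0 1" --pt "0 0 0 0 0 0 1" --pt "0 0 0 0 0 -0.2 1" --pt "0 0 0 0 0 -0.5 1" --pt "0 0 0 0 0 -0.8 1" --pt "0 0 0 0 0 -1 1"

```text
clock: 29.3
eef_pos: [0.566, 0.3855, 0.0731]
ee_rot: [-0.631, 0.776, 0.0, -0.0]
ft_force: [0.4, 0.4, -2.0]
finger_gap: 0.0574
gripper_force: 43.3
```

```bash
python3 -c "
from plan import *
plan([(.5515,-.137,.15,168.5,23)])"
```

```text
29.3 [0.566  0.3855 0.0731] gap 0.0574 grip 43.3 F [ 0.4  0.4 -2. ]
23 [0.0, -0.0, -0.0, 0.89, -0.16, -0.13]
end [ 0.5514 -0.1369  0.15  ]
```

>>> move_arm --pt "0 0 0 0.4 -0.1 -1 1" --pt "0 0 0 0.8 -0.15 -1 1" --pt "0 0 0 0.95 -0.17 -0.5 1" --pt "0 0 0 0.95 -0.17 -0.2 1" --pt "0 0 0 0.95 -0.17 0 1" --pt "0 0 0 0.95 -0.17 0 1" --pt "0 0 0 0.95 -0.17 0 1" --pt "0 0 0 0.95 -0.17 0 1"

```text
clock: 30.3
eef_pos: [0.562, 0.2085, 0.139]
ee_rot: [-0.631, 0.776, 0.0, -0.0]
ft_force: [0.8, -0.3, -3.9]
finger_gap: 0.0576
gripper_force: 43.4
```

>>> move_arm --pt "0 0 0 0.95 -0.17 0 1" --pt "0 0 0 0.95 -0.17 0 1" --pt "0 0 0 0.95 -0.17 0 1" --pt "0 0 0 0.95 -0.17 0 1" --pt "0 0 0 0.95 -0.17 0 1" --pt "0 0 0 0.95 -0.17 0 1" --pt "0 0 0 0.95 -0.17 0 1" --pt "0 0 0 0.95 -0.17 0 1"

```text
clock: 31.3
eef_pos: [0.5567, 0.0158, 0.1393]
ee_rot: [-0.631, 0.776, 0.0, 0.0]
ft_force: [0.8, -0.1, -3.1]
finger_gap: 0.0573
gripper_force: 43.4
```

```bash
python3 -c "
from plan import *
plan([(.5515,-.137,.13,168.5,7)])"
```

```text
31.3 [0.5567 0.0158 0.1393] gap 0.0573 grip 43.4 F [ 0.8 -0.1 -3.1]
7 [0.0, 0.0, -0.01, 0.86, -0.15, 0.05]
end [ 0.5515 -0.137   0.13  ]
```

>>> move_arm --pt "0 0 0 0.9 -0.15 0 1" --pt "0 0 0 0.9 -0.15 0 1" --pt "0 0 0 0.9 -0.15 0 1" --pt "0 0 0 0.9 -0.15 0 1" --pt "0 0 0 0.9 -0.15 0 1" --pt "0 0 0 0.9 -0.15 0 1" --pt "0 0 0 0.5 -0.1 0.2 1" --pt "0 0 0 0 0 0.6 1"

```text
clock: 32.3
eef_pos: [0.5517, -0.133, 0.1192]
ee_rot: [-0.631, 0.776, -0.0, 0.001]
ft_force: [-0.5, 0.1, -3.1]
finger_gap: 0.058
gripper_force: 43.4
```

>>> move_arm --pt "0 0 0 0 0 0.6 1" --pt "0 0 0 0 0 0.6 1" --pt "0 0 0 0 0 0.3 1" --pt "0 0 0 0 0 0.1 1" --pt "0 0 0 0 0 0 1" --pt "0 0 0 0 0 0 1" --pt "0 0 0 0 0 0 1" --pt "0 0 0 0 0 0 1"

```text
clock: 33.3
eef_pos: [0.5516, -0.1322, 0.0795]
ee_rot: [-0.631, 0.776, -0.0, 0.0]
ft_force: [0.0, -1.3, -2.4]
finger_gap: 0.0578
gripper_force: 43.4
```

```bash
python3 -c "
from plan import *
plan([(.5515,-.137,.036,168.5,6)])"
```

```text
33.3 [ 0.5516 -0.1322  0.0795] gap 0.0578 grip 43.4 F [ 0.  -1.3 -2.4]
6 [-0.0, 0.0, -0.01, 0.03, -0.01, 0.29]
end [ 0.5514 -0.137   0.036 ]
```

>>> move_arm --pt "0 0 0 0.17 -0.03 0.1 1" --pt "0 0 0 0 0 0.3 1" --pt "0 0 0 0 0 0.4 1" --pt "0 0 0 0 0 0.4 1" --pt "0 0 0 0 0 0.35 1" --pt "0 0 0 0 0 0.1 1" --pt "0 0 0 0 0 0.08 1" --pt "0 0 0 0 0 0 1"

```text
clock: 34.3
eef_pos: [0.5517, -0.1368, 0.0381]
ee_rot: [-0.631, 0.775, -0.001, 0.0]
ft_force: [-5.4, 0.7, 6.8]
finger_gap: 0.0572
gripper_force: 44.3
```

>>> move_arm --pt "0 0 0 0 0 0 -1" --pt "0 0 0 0 0 0 -1" --pt "0 0 0 0 0 0 -1" --pt "0 0 0 0 0 -0.3 -1" --pt "0 0 0 0 0 -0.8 -1" --pt "0 0 0 0 0 -1 -1" --pt "0 0 0 -0.3 0.1 -0.8 -1" --pt "0 0 0 -0.8 0.4 -0.2 -1"

```text
clock: 35.3
eef_pos: [0.5456, -0.1069, 0.1165]
ee_rot: [-0.631, 0.776, -0.001, 0.001]
ft_force: [0.2, 0.7, 0.1]
finger_gap: 0.086
gripper_force: 0.0
```

>>> move_arm --pt "0 0 0 -0.9 0.44 0 -1" --pt "0 0 0 -0.9 0.44 0 -1" --pt "0 0 0 -0.9 0.44 0 -1" --pt "0 0 0 -0.9 0.44 0 -1" --pt "0 0 0 -0.9 0.44 0 -1" --pt "0 0 0 -0.9 0.44 0 -1" --pt "0 0 0 -0.9 0.44 0 -1" --pt "0 0 0 -0.9 0.44 0 -1"

```text
clock: 36.3
eef_pos: [0.4948, 0.0884, 0.1148]
ee_rot: [-0.631, 0.775, -0.0, 0.001]
ft_force: [0.8, 0.1, 0.4]
finger_gap: 0.0854
gripper_force: 0.0
```

```bash
python3 -c "
from plan import *
plan([(.442,.291,.115,168.5,9)])"
```

```text
36.3 [0.4948 0.0884 0.1148] gap 0.0854 grip 0.0 F [0.8 0.1 0.4]
9 [-0.0, 0.0, -0.0, -0.83, 0.41, -0.0]
end [0.4421 0.291  0.1151]
```

>>> move_arm --pt "0 0 0 -0.93 0.46 0 -1" --pt "0 0 0 -0.93 0.46 0 -1" --pt "0 0 0 -0.93 0.46 0 -1" --pt "0 0 0 -0.93 0.46 0 -1" --pt "0 0 0 -0.93 0.46 0 -1" --pt "0 0 0 -0.93 0.46 0 -1" --pt "0 0 0 -0.93 0.46 0 -1" --pt "0 0 0 -0.93 0.46 0 -1"

```text
clock: 37.3
eef_pos: [0.4423, 0.2892, 0.1148]
ee_rot: [-0.631, 0.775, 0.0, 0.001]
ft_force: [-0.3, -0.9, -0.1]
finger_gap: 0.0854
gripper_force: 0.0
```

>>> move_arm --pt "0 0 0 0 0 0 -1" --pt "0 0 0 0 0 0.4 -1" --pt "0 0 0 0 0 0.4 -1" --pt "0 0 0 0 0 0 -1" --pt "0 0 0 0 0 0 -1" --pt "0 0 0 0 0 0 -1" --pt "0 0 0 0 0 0 -1" --pt "0 0 0 0 0 0 -1"

```text
clock: 38.3
eef_pos: [0.4428, 0.2879, 0.0937]
ee_rot: [-0.631, 0.776, 0.0, 0.0]
ft_force: [-0.2, 0.6, -0.1]
finger_gap: 0.0852
gripper_force: 0.0
```

```bash
python3 -c "
from plan import *
plan([(.442,.291,.018,168.5,6)])"
```

```text
38.3 [0.4428 0.2879 0.0937] gap 0.0852 grip 0.0 F [-0.2  0.6 -0.1]
6 [-0.0, 0.0, -0.01, -0.02, 0.01, 0.5]
end [0.4419 0.291  0.018 ]
```

>>> move_arm --pt "0 0 0 -0.12 0.06 0.4 -1" --pt "0 0 0 0 0 0.6 -1" --pt "0 0 0 0 0 0.7 -1" --pt "0 0 0 0 0 0.7 -1" --pt "0 0 0 0 0 0.45 -1" --pt "0 0 0 0 0 0.2 -1" --pt "0 0 0 0 0 0 -1" --pt "0 0 0 0 0 0 1"

```text
clock: 39.3
eef_pos: [0.4422, 0.2915, 0.018]
ee_rot: [-0.631, 0.776, 0.0, 0.001]
ft_force: [0.4, 0.4, -0.2]
finger_gap: 0.07
gripper_force: 0.0
```

>>> move_arm --pt "0 0 0 0 0 0 1" --pt "0 0 0 0 0 0 1" --pt "0 0 0 0 0 0 1" --pt "0 0 0 0 0 0 1" --pt "0 0 0 0 0 -0.2 1" --pt "0 0 0 0 0 -0.5 1" --pt "0 0 0 0 0 -0.8 1" --pt "0 0 0 0 0 -1 1"

```text
clock: 40.3
eef_pos: [0.4415, 0.2908, 0.0802]
ee_rot: [-0.631, 0.776, 0.0, -0.001]
ft_force: [0.3, 0.5, -1.8]
finger_gap: 0.064
gripper_force: 44.5
```

```bash
python3 -c "
from plan import *
plan([(.567,-.0612,.15,168.5,16)])"
```

```text
40.3 [0.4415 0.2908 0.0802] gap 0.064 grip 44.5 F [ 0.3  0.5 -1.8]
16 [0.0, -0.0, -0.0, 0.8, -0.49, -0.17]
end [ 0.5669 -0.0612  0.1499]
```

>>> move_arm --pt "0 0 0 0.4 -0.25 -1 1" --pt "0 0 0 0.75 -0.45 -1 1" --pt "0 0 0 0.85 -0.52 -0.5 1" --pt "0 0 0 0.85 -0.52 -0.2 1" --pt "0 0 0 0.85 -0.52 0 1" --pt "0 0 0 0.85 -0.52 0 1" --pt "0 0 0 0.85 -0.52 0 1" --pt "0 0 0 0.85 -0.52 0 1"

```text
clock: 41.3
eef_pos: [0.5037, 0.118, 0.1476]
ee_rot: [-0.631, 0.776, 0.0, -0.0]
ft_force: [0.2, 0.1, -1.5]
finger_gap: 0.0633
gripper_force: 44.5
```

>>> move_arm --pt "0 0 0 0.85 -0.52 0 1" --pt "0 0 0 0.85 -0.52 0 1" --pt "0 0 0 0.85 -0.52 0 1" --pt "0 0 0 0.85 -0.52 0 1" --pt "0 0 0 0.85 -0.52 0 1" --pt "0 0 0 0.85 -0.52 0 1" --pt "0 0 0 0.85 -0.52 0 1" --pt "0 0 0 0.6 -0.4 0 1"

```text
clock: 42.3
eef_pos: [0.5695, -0.063, 0.1474]
ee_rot: [-0.631, 0.776, 0.0, -0.0]
ft_force: [0.1, 0.8, -1.9]
finger_gap: 0.0633
gripper_force: 44.5
```

>>> move_arm --pt "0 0 0 0 0 0.2 1" --pt "0 0 0 0 0 0.5 1" --pt "0 0 0 0 0 0.6 1" --pt "0 0 0 0 0 0.6 1" --pt "0 0 0 0 0 0.3 1" --pt "0 0 0 0 0 0 1" --pt "0 0 0 0 0 0 1" --pt "0 0 0 0 0 0 1"

```text
clock: 43.3
eef_pos: [0.5697, -0.0621, 0.093]
ee_rot: [-0.631, 0.776, -0.0, 0.0]
ft_force: [0.0, -0.6, -2.9]
finger_gap: 0.0634
gripper_force: 44.5
```

```bash
python3 -c "
from plan import *
plan([(.567,-.0612,.035,168.5,6)])"
```

```text
43.3 [ 0.5697 -0.0621  0.093 ] gap 0.0634 grip 44.5 F [ 0.  -0.6 -2.9]
6 [-0.0, 0.0, -0.01, -0.0, 0.02, 0.39]
end [ 0.5669 -0.0612  0.035 ]
```

>>> move_arm --pt "0 0 0 0 0.1 0.2 1" --pt "0 0 0 0 0 0.4 1" --pt "0 0 0 0 0 0.5 1" --pt "0 0 0 0 0 0.5 1" --pt "0 0 0 0 0 0.4 1" --pt "0 0 0 0 0 0.2 1" --pt "0 0 0 0 0 0.05 1" --pt "0 0 0 0 0 0 1"

```text
clock: 44.3
eef_pos: [0.5671, -0.0616, 0.0363]
ee_rot: [-0.631, 0.776, -0.0, 0.0]
ft_force: [0.0, 0.2, -1.1]
finger_gap: 0.0637
gripper_force: 44.5
```

>>> move_arm --pt "0 0 0 0 0 0 -1" --pt "0 0 0 0 0 0 -1" --pt "0 0 0 0 0 0 -1" --pt "0 0 0 0 0 -0.3 -1" --pt "0 0 0 0 0 -0.8 -1" --pt "0 0 0 0 0 -1 -1" --pt "0 0 0 0 0 -0.9 -1" --pt "0 0 0 0 0 -0.4 -1"

```text
clock: 45.3
eef_pos: [0.5679, -0.0616, 0.1242]
ee_rot: [-0.631, 0.776, -0.001, 0.002]
ft_force: [1.3, 0.4, -0.7]
finger_gap: 0.0853
gripper_force: 0.0
```

```bash
python3 - <<'E'
from plan import *; from h import *; from rig import *
plan([(.532,-.354,.12,83.8,20)])
for c in("scene","top"):
    im=read_camera(c); cv2.imwrite(f"pics/{c}2.png",im[:,:,::-1]); print([(np.round(r["location"],1).tolist(),round(r["p"],2)) for r in look_for("jar_e",c)])
E
```

```text
45.3 [ 0.5679 -0.0616  0.1242] gap 0.0853 grip 0.0 F [ 1.3  0.4 -0.7]
20 [-0.0, 0.0, 0.84, 0.59, -0.05, 0.01]
 [-0.0, 0.0, 0.84, 0.58, -0.09, 0.01]
 [-0.0, 0.0, 0.84, 0.57, -0.13, 0.01]
 [-0.0, 0.0, 0.84, 0.56, -0.18, 0.01]
 [-0.0, 0.0, 0.84, 0.55, -0.22, 0.01]
 [-0.0, 0.0, 0.84, 0.53, -0.26, 0.01]
 [-0.0, 0.0, 0.84, 0.51, -0.29, 0.01]
 [-0.0, 0.0, 0.84, 0.49, -0.33, 0.01]
 [-0.0, 0.0, 0.84, 0.46, -0.36, 0.01]
 [-0.0, 0.0, 0.84, 0.44, -0.4, 0.01]
 [-0.0, 0.0, 0.84, 0.4, -0.43, 0.01]
 [-0.0, 0.0, 0.84, 0.37, -0.46, 0.01]
 [-0.0, 0.0, 0.84, 0.34, -0.48, 0.0]
 [-0.0, 0.0, 0.84, 0.3, -0.51, 0.01]
 [-0.0, 0.0, 0.84, 0.26, -0.53, 0.0]
 [-0.0, 0.0, 0.84, 0.23, -0.54, 0.01]
 [-0.0, 0.0, 0.84, 0.18, -0.56, 0.0]
 [-0.0, 0.0, 0.84, 0.14, -0.57, 0.01]
 [-0.0, 0.0, 0.84, 0.1, -0.58, 0.0]
 [-0.0, 0.0, 0.84, 0.06, -0.59, 0.01]
end [ 0.532  -0.354   0.1199]
[([241.5, 180.3], 0.77), ([219.0, 185.8], 0.74), ([281.6, 175.8], 0.49), ([261.7, 177.0], 0.48)]
[([304.2, 189.8], 0.74), ([271.0, 190.0], 0.52)]
```

>>> move_arm --pt "0 0 1 0.7 -0.05 0 -1" --pt "0 0 1 0.7 -0.1 0 -1" --pt "0 0 1 0.68 -0.17 0 -1" --pt "0 0 1 0.66 -0.23 0 -1" --pt "0 0 1 0.64 -0.28 0 -1" --pt "0 0 1 0.62 -0.34 0 -1" --pt "0 0 1 0.58 -0.39 0 -1" --pt "0 0 1 0.55 -0.44 0 -1"

```text
clock: 46.5
eef_pos: [0.5468, -0.2011, 0.1196]
ee_rot: [-0.327, 0.945, 0.001, -0.001]
ft_force: [0.1, -0.6, 0.1]
finger_gap: 0.0855
gripper_force: 0.0
```

>>> move_arm --pt "0 0 1 0.5 -0.48 0 -1" --pt "0 0 1 0.46 -0.53 0 -1" --pt "0 0 1 0.42 -0.56 0 -1" --pt "0 0 1 0.37 -0.6 0 -1" --pt "0 0 1 0.31 -0.63 0 -1" --pt "0 0 1 0.26 -0.65 0 -1" --pt "0 0 1 0.2 -0.67 0 -1" --pt "0 0 1 0.14 -0.68 0 -1"

```text
clock: 47.5
eef_pos: [0.5269, -0.3394, 0.1195]
ee_rot: [0.016, 1.0, 0.0, -0.001]
ft_force: [0.2, 0.4, 0.3]
finger_gap: 0.0854
gripper_force: 0.0
```

```bash
python3 -c "
from plan import *
print(rot(83.8).as_quat())
plan([(.532,-.354,.06,83.8,5)])"
```

```text
[0.05407881 0.99853667 0.         0.        ]
47.5 [ 0.5269 -0.3394  0.1195] gap 0.0854 grip 0.0 F [0.2 0.4 0.3]
5 [0.0, -0.01, 0.17, -0.05, -0.12, 0.48]
 [0.0, -0.01, 0.17, -0.05, -0.11, 0.47]
 [0.0, -0.01, 0.17, -0.05, -0.11, 0.48]
 [0.0, -0.01, 0.17, -0.04, -0.12, 0.47]
 [0.0, -0.01, 0.17, -0.05, -0.11, 0.48]
end [ 0.532 -0.354  0.06 ]
```

>>> move_arm --pt "0 0 0.16 -0.05 -0.11 0.5 -1" --pt "0 0 0.16 -0.05 -0.11 0.6 -1" --pt "0 0 0.16 -0.05 -0.11 0.7 -1" --pt "0 0 0.16 -0.05 -0.11 0.6 -1" --pt "0 0 0.16 -0.05 -0.11 0.4 -1" --pt "0 0 0 0 0 0 -1" --pt "0 0 0 0 0 0 -1" --pt "0 0 0 0 0 0 -1"

```text
clock: 48.5
eef_pos: [0.5334, -0.3533, 0.0519]
ee_rot: [0.05, 0.999, -0.0, 0.001]
ft_force: [0.1, -0.3, 0.8]
finger_gap: 0.0852
gripper_force: 0.0
```

```bash
python3 - <<'E'
from plan import *; from h import *; from rig import *
plan([(.532,-.354,.02,83.8,4)])
t=read_camera("top")[:,:,::-1]; s=read_camera("scene")[:,:,::-1]
a=crop(t,(330,150,70,100),4.5,"pics/x.png"); b=crop(s,(290,120,100,100),4.5,"pics/x.png"); cv2.imwrite("pics/l1.png",np.hstack([a,b]))
E
```

```text
48.5 [ 0.5334 -0.3533  0.0519] gap 0.0852 grip 0.0 F [ 0.1 -0.3  0.8]
4 [-0.0, 0.0, 0.02, 0.01, -0.01, 0.32]
end [ 0.5319 -0.354   0.0199]
```

View pics/l1.png

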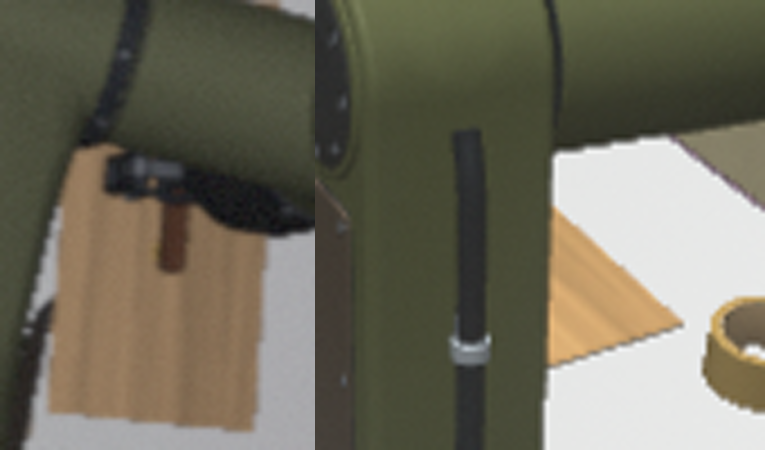

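l1 shows the left finger at (145,175) beside the bar at (173,235), so the gripper straddles it; the scene view is blocked by the arm. I'll feel for the lid's board.

>>> move_arm --pt "0 0 0.08 0.05 -0.03 0.4 -1" --pt "0 0 0 0 0 0.5 -1" --pt "0 0 0 0 0 0.4 -1" --pt "0 0 0 0 0 0.2 -1" --pt "0 0 0 0 0 0.1 -1" --pt "0 0 0 0 0 0.1 -1" --pt "0 0 0 0 0 0 -1" --pt "0 0 0 0 0 0 -1"

```text
clock: 49.6
eef_pos: [0.5318, -0.3539, 0.0088]
ee_rot: [0.053, 0.999, -0.0, 0.0]
ft_force: [-0.2, 0.7, -0.3]
finger_gap: 0.0857
gripper_force: 0.0
```

>>> move_arm --pt "0 0 0 0 0 0.1 -1" --pt "0 0 0 0 0 0.1 -1" --pt "0 0 0 0 0 0.1 -1" --pt "0 0 0 0 0 0 -1" --pt "0 0 0 0 0 0 -1" --pt "0 0 0 0 0 0 -1" --pt "0 0 0 0 0 0 -1" --pt "0 0 0 0 0 0 -1"

```text
clock: 50.6
eef_pos: [0.5317, -0.3538, 0.001]
ee_rot: [0.053, 0.999, 0.0, -0.0]
ft_force: [0.2, 0.5, -0.3]
finger_gap: 0.0853
gripper_force: 0.0
```

>>> move_arm --pt "0 0 0 0 0 0.1 -1" --pt "0 0 0 0 0 0.1 -1" --pt "0 0 0 0 0 0.05 -1" --pt "0 0 0 0 0 0 -1" --pt "0 0 0 0 0 0 -1" --pt "0 0 0 0 0 0 -1" --pt "0 0 0 0 0 0 -1" --pt "0 0 0 0 0 0 -1"

```text
clock: 51.6
eef_pos: [0.5317, -0.3538, -0.0052]
ee_rot: [0.053, 0.999, 0.0, 0.0]
ft_force: [-0.2, -0.1, 0.3]
finger_gap: 0.0854
gripper_force: 0.0
```

No contact, so the tips do stand about 25–30 mm higher than stated, as seen earlier. I'll close on the bar here.

>>> move_arm --pt "0 0 0 0 0 0 1" --pt "0 0 0 0 0 0 1" --pt "0 0 0 0 0 0 1" --pt "0 0 0 0 0 0 1" --pt "0 0 0 0 0 0 1" --pt "0 0 0 0 0 0 1" --pt "0 0 0 0 0 0 1" --pt "0 0 0 0 0 0 1" --squeeze 70

```text
clock: 52.6
eef_pos: [0.5319, -0.354, -0.0048]
ee_rot: [0.053, 0.999, -0.0, 0.0]
ft_force: [0.3, 0.3, 3.9]
finger_gap: 0.016
gripper_force: 72.0
```

>>> move_arm --pt "0 0 0 0 0 -0.2 1" --pt "0 0 0 0 0 -0.4 1" --pt "0 0 0 0 0 -0.7 1" --pt "0 0 0 0 0 -1 1" --pt "0 0 0 0 0 -1 1" --pt "0 0 0 0 0 -1 1" --pt "0 0 0 0 0 -0.9 1" --pt "0 0 0 0 0 -0.4 1"

```text
clock: 53.6
eef_pos: [0.5324, -0.3542, 0.1376]
ee_rot: [0.053, 0.999, -0.001, 0.002]
ft_force: [0.3, 1.0, -2.8]
finger_gap: 0.0166
gripper_force: 71.4
```

```bash
python3 - <<'E'
from plan import *; from h import *; from rig import *
p=np.load("case.npy"); print(p, (p[:2]-[.0007,.0008]), np.degrees(p[2])+270)
s=monitor.state(); print(s["moment"])
plan([(.575,-.025,.135,168.5,18)])
t=read_camera("top"); cv2.imwrite("pics/l2.png",t[:,:,::-1])
g=t.astype(int)
m=((g[:,:,0]-g[:,:,2])>25).astype(np.uint8); m[:,:325]=0; m[:120]=0
cn,_=cv2.findContours(m,0,2); k=max(cn,key=cv2.contourArea); rc=cv2.minAreaRect(k); print(rc,cv2.boxPoints(rc).round(1).tolist())
E
```

```text
[ 0.57555311 -0.02422391 -1.77018292] [ 0.57485311 -0.02502391] 168.5759895988486
[0.05151718 0.00310195 0.01617507]
53.6 [ 0.5324 -0.3542  0.1376] gap 0.0166 grip 71.4 F [ 0.3  1.  -2.8]
18 [-0.0, 0.0, -0.94, -0.02, 0.74, 0.01]
 [-0.0, 0.0, -0.94, -0.08, 0.73, 0.0]
 [-0.0, 0.0, -0.94, -0.14, 0.73, 0.01]
 [-0.0, 0.0, -0.94, -0.19, 0.71, 0.0]
 [-0.0, 0.0, -0.94, -0.25, 0.69, 0.01]
 [-0.0, 0.0, -0.94, -0.31, 0.67, 0.0]
 [-0.0, 0.0, -0.94, -0.36, 0.64, 0.01]
 [-0.0, 0.0, -0.94, -0.41, 0.61, 0.0]
 [-0.0, 0.0, -0.94, -0.46, 0.57, 0.01]
 [-0.0, 0.0, -0.94, -0.51, 0.54, 0.0]
 [-0.0, 0.0, -0.94, -0.55, 0.49, 0.01]
 [-0.0, 0.0, -0.94, -0.59, 0.44, 0.0]
 [-0.0, 0.0, -0.94, -0.62, 0.4, 0.01]
 [-0.0, 0.0, -0.94, -0.66, 0.34, 0.0]
 [-0.0, 0.0, -0.94, -0.68, 0.29, 0.01]
 [-0.0, 0.0, -0.94, -0.7, 0.23, 0.0]
 [-0.0, 0.0, -0.94, -0.72, 0.17, 0.01]
 [-0.0, 0.0, -0.94, -0.73, 0.11, 0.0]
end [ 0.5751 -0.0251  0.135 ]
((376.6893310546875, 211.30276489257812), (51.22489929199219, 66.380615234375), 4.0141754150390625) [[348.79998779296875, 242.60000610351562], [353.5, 176.39999389648438], [404.6000061035156, 180.0], [399.8999938964844, 246.1999969482422]]
```

>>> move_arm --pt "0 0 -0.5 0 0.4 0 1" --pt "0 0 -0.9 -0.05 0.7 0 1" --pt "0 0 -0.95 -0.1 0.75 0 1" --pt "0 0 -0.95 -0.15 0.75 0 1" --pt "0 0 -0.95 -0.2 0.72 0 1" --pt "0 0 -0.95 -0.27 0.7 0 1" --pt "0 0 -0.95 -0.33 0.67 0 1" --pt "0 0 -0.95 -0.38 0.63 0 1"

```text
clock: 54.65
eef_pos: [0.5463, -0.2131, 0.1332]
ee_rot: [-0.256, 0.967, 0.001, -0.001]
ft_force: [0.4, -1.0, -3.3]
finger_gap: 0.0161
gripper_force: 71.3
```

>>> move_arm --pt "0 0 -0.95 -0.43 0.6 0 1" --pt "0 0 -0.95 -0.48 0.56 0 1" --pt "0 0 -0.95 -0.53 0.52 0 1" --pt "0 0 -0.95 -0.57 0.47 0 1" --pt "0 0 -0.95 -0.6 0.42 0 1" --pt "0 0 -0.95 -0.64 0.37 0 1" --pt "0 0 -0.95 -0.67 0.32 0 1" --pt "0 0 -0.95 -0.69 0.26 0 1"

```text
clock: 55.65
eef_pos: [0.5632, -0.0666, 0.1332]
ee_rot: [-0.557, 0.831, 0.001, -0.001]
ft_force: [0.0, 0.4, -3.1]
finger_gap: 0.0164
gripper_force: 71.3
```

```bash
python3 -c "
from plan import *
plan([(.575,-.025,.135,168.5,4)])"
```

```text
55.65 [ 0.5632 -0.0666  0.1332] gap 0.0164 grip 71.3 F [ 0.   0.4 -3.1]
4 [0.01, -0.0, -0.54, -0.43, 0.05, -0.02]
 [0.01, -0.0, -0.54, -0.43, 0.03, -0.02]
 [0.01, -0.0, -0.54, -0.43, 0.01, -0.02]
 [0.01, -0.0, -0.54, -0.44, -0.02, -0.01]
end [ 0.5751 -0.025   0.135 ]
```

>>> move_arm --pt "0 0 -0.6 -0.45 0.05 0 1" --pt "0 0 -0.6 -0.45 0.03 0 1" --pt "0 0 -0.5 -0.42 0 0 1" --pt "0 0 -0.35 -0.35 0 0 1" --pt "0 0 0 0 0 0 1" --pt "0 0 0 0 0 0 1" --pt "0 0 0 0 0 0 1" --pt "0 0 0 0 0 0 1"

```text
clock: 56.65
eef_pos: [0.5754, -0.0279, 0.1348]
ee_rot: [-0.627, 0.779, 0.0, 0.0]
ft_force: [-0.9, -0.2, -3.2]
finger_gap: 0.0167
gripper_force: 71.3
```

```bash
python3 -c "
from plan import *
plan([(.575,-.025,.11,168.5,1)])
s=monitor.state();print(s['moment'],rot(168.5).as_quat(),s['ee_rot'])"
```

```text
56.65 [ 0.5754 -0.0279  0.1348] gap 0.0167 grip 71.3 F [-0.9 -0.2 -3.2]
1 [-0.0, 0.0, -0.18, -0.11, 0.04, 0.99]
end [ 0.575  -0.025   0.1101]
[ 0.01946787 -0.02461497 -0.03017575] [-0.63270533  0.77439264  0.          0.        ] [-6.26667422e-01  7.79286816e-01  1.47642976e-05  2.55360205e-05]
```

>>> move_arm --pt "0 0 -0.18 -0.11 0.04 0.2 1" --pt "0 0 0 0 0 0.4 1" --pt "0 0 0 0 0 0.4 1" --pt "0 0 0 0 0 0.2 1" --pt "0 0 0 0 0 0 1" --pt "0 0 0 0 0 0 1" --pt "0 0 0 0 0 0 1" --pt "0 0 0 0 0 0 1"

```text
clock: 57.65
eef_pos: [0.5751, -0.0247, 0.105]
ee_rot: [-0.633, 0.774, -0.0, 0.0]
ft_force: [0.1, 0.1, -3.6]
finger_gap: 0.0163
gripper_force: 71.3
```

```bash
python3 - <<'E'
from plan import *; from h import *; from rig import *
plan([(.575,-.025,.10,168.5,1)])
s=read_camera("scene")[:,:,::-1]; t=read_camera("top")[:,:,::-1]
p=np.array([.57485,-.025,-1.7715]); c,sn=np.cos(p[2]),np.sin(p[2])
def rect(L,z): 
    L=np.array(L); return np.c_[p[0]+L[:,0]*c-L[:,1]*sn,p[1]+L[:,0]*sn+L[:,1]*c,np.full(len(L),z)]
O=[(-.16,.076),(.16,.076),(.16,-.076),(-.16,-.076)]
def dr(cn,im,b,k):
    o=crop(im,b,k,"pics/x.png")
    e=monitor.state()["eef_pos"][2]+.005
    for z,col in((e+.013,(0,0,255)),):
        u=(proj(cn,rect(O,z))-b[:2]+.5)*k-.5; cv2.polylines(o,[u.round().astype(int)],True,col,1)
    return o
a=dr("scene",s,(200,130,100,100),4);b=dr("top",t,(205,130,100,100),4)
cv2.imwrite("pics/l3.png",np.hstack([a,b]))
E
```

```text
57.65 [ 0.5751 -0.0247  0.105 ] gap 0.0163 grip 71.3 F [ 0.1  0.1 -3.6]
1 [-0.0, 0.0, 0.01, 0.01, 0.0, 0.2]
end [ 0.5751 -0.0249  0.1   ]
```

View pics/l3.png

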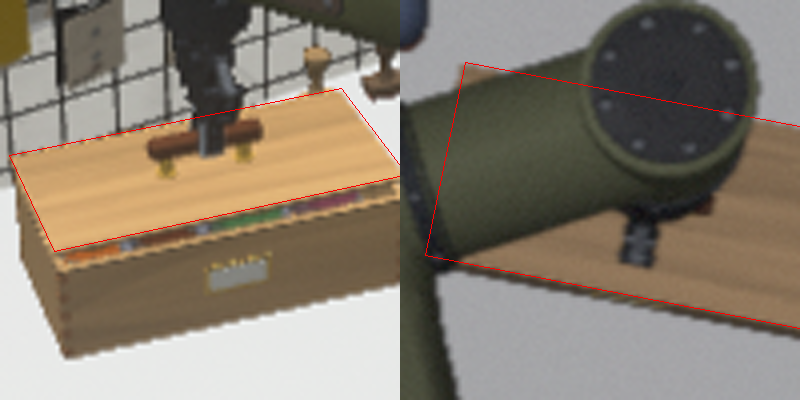

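l3 shows the lid level over the case, matching its predicted outline. In the jar colours through the gap, the order is orange, brown, green, plum. Lowering.

>>> move_arm --pt "0 0 0 0 0 0.1 1" --pt "0 0 0 0 0 0.1 1" --pt "0 0 0 0 0 0.1 1" --pt "0 0 0 0 0 0.1 1" --pt "0 0 0 0 0 0.1 1" --pt "0 0 0 0 0 0.1 1" --pt "0 0 0 0 0 0 1" --pt "0 0 0 0 0 0 1"

```text
clock: 58.75
eef_pos: [0.575, -0.0247, 0.0899]
ee_rot: [-0.633, 0.774, 0.0, 0.0]
ft_force: [-0.1, -0.2, -2.8]
finger_gap: 0.0165
gripper_force: 71.3
```

>>> move_arm --pt "0 0 0 0 0 0.04 1" --pt "0 0 0 0 0 0.04 1" --pt "0 0 0 0 0 0 1" --pt "0 0 0 0 0 0 1" --pt "0 0 0 0 0 0 1" --pt "0 0 0 0 0 0 1" --pt "0 0 0 0 0 0 1" --pt "0 0 0 0 0 0 1"

```text
clock: 59.75
eef_pos: [0.5752, -0.0247, 0.0891]
ee_rot: [-0.633, 0.774, -0.0, 0.0]
ft_force: [-4.3, 1.3, 5.4]
finger_gap: 0.0161
gripper_force: 72.4
```

Contact came at exactly the height for fully home. Releasing and backing off.

>>> move_arm --pt "0 0 0 0 0 0 -1" --pt "0 0 0 0 0 0 -1" --pt "0 0 0 0 0 0 -1" --pt "0 0 0 0 0 0 -1" --pt "0 0 0 0 0 -0.3 -1" --pt "0 0 0 0 0 -0.8 -1" --pt "0 0 0 0 0 -1 -1" --pt "0 0 0 0 0 -1 -1"

```text
clock: 60.75
eef_pos: [0.5753, -0.0248, 0.168]
ee_rot: [-0.633, 0.774, -0.001, 0.001]
ft_force: [0.1, -0.3, 0.4]
finger_gap: 0.0854
gripper_force: 0.0
```

>>> move_arm --pt "0 0 0 0 0 -1 -1" --pt "0 0 0 0 0 -0.5 -1" --pt "0 0 0 0 0 0 -1" --pt "0 0 0 0 0 0 -1" --pt "0 0 0 0 0 0 -1" --pt "0 0 0 0 0 0 -1" --pt "0 0 0 0 0 0 -1" --pt "0 0 0 0 0 0 -1"

```text
clock: 61.75
eef_pos: [0.575, -0.0247, 0.2027]
ee_rot: [-0.633, 0.774, 0.0, -0.0]
ft_force: [0.4, -0.2, -0.0]
finger_gap: 0.0855
gripper_force: 0.0
```

```bash
python3 - <<'E'
from h import *; from rig import *
s=read_camera("scene")[:,:,::-1]; b=(195,125,110,85);k=7
o=crop(s,b,k,"pics/x.png"); p=np.array([.57485,-.025,-1.7715]); c,sn=np.cos(p[2]),np.sin(p[2])
L=np.array([(-.16,.076),(.16,.076),(.16,-.076),(-.16,-.076)])
for z in(.107,.1):
    P=np.c_[p[0]+L[:,0]*c-L[:,1]*sn,p[1]+L[:,0]*sn+L[:,1]*c,np.full(4,z)]
    cv2.polylines(o,[((proj("scene",P)-b[:2]+.5)*k-.5).round().astype(int)],True,(0,0,255),1)
cv2.imwrite("pics/end.png",o)
E
python3 - <<'E'
from h import *; from rig import *
s=cv2.imread("pics/end.png")[::7,::7] if 0 else read_camera("scene")[:,:,::-1].astype(int)
p=np.array([.57485,-.025,-1.7715]); c,sn=np.cos(p[2]),np.sin(p[2])
for x in(-.14,-.07,0,.07,.12):
    q=lambda z:proj("scene",[p[0]+x*c+.076*sn,p[1]+x*sn-.076*c,z])[0]
    u=q(.1); print(x,u.round(1),[s[int(round(u[1]))+d,int(round(u[0]))][::-1].tolist() for d in range(-5,6)])
E
```

```text
-0.14 [219.3 196.7] [[222, 180, 121], [222, 179, 121], [215, 171, 117], [189, 155, 107], [114, 96, 72], [96, 83, 65], [110, 94, 72], [109, 94, 70], [109, 92, 71], [107, 91, 70], [109, 92, 71]]
-0.07 [239.1 192.4] [[220, 177, 118], [223, 180, 121], [220, 176, 119], [207, 166, 112], [154, 127, 90], [138, 113, 80], [107, 90, 66], [107, 90, 67], [105, 88, 66], [103, 86, 65], [107, 91, 69]]
0 [258.5 188.1] [[222, 179, 122], [223, 179, 120], [222, 178, 119], [209, 166, 113], [137, 113, 82], [137, 113, 80], [108, 91, 67], [107, 90, 67], [110, 92, 69], [112, 93, 69], [114, 95, 71]]
0.07 [277.4 184. ] [[222, 177, 120], [224, 181, 122], [224, 180, 122], [211, 167, 113], [120, 100, 73], [127, 105, 76], [116, 97, 71], [112, 93, 70], [111, 93, 70], [114, 95, 70], [116, 96, 71]]
0.12 [290.7 181.1] [[218, 174, 117], [224, 181, 122], [225, 182, 122], [213, 169, 114], [127, 105, 77], [156, 127, 89], [113, 93, 69], [112, 95, 71], [110, 91, 68], [112, 93, 69], [115, 96, 70]]
```

The lid edge runs straight into the case wall at the rim line all along the front, with no jar colours or gap showing. Handing in.

```bash
python3 -c "
from rig import robot
print(robot.hand_in())"
```

```text
the job is handed in; nothing more can be done
None
```

I packed the four jars in height order (e, f, b, c into wells 1 to 4), put the lid on, let go at about 62 s and handed the job in; the lid touched down at its fully-home height and the front rim showed no gap, but the back and ends were not checked.

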